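# Draw the plaster tile home in the trimming jig and latch it

## Robot

A 7-joint arm with a two-finger parallel gripper is mounted at the origin on the work surface. World frame = base frame: x ahead of the robot, y to its left, z up, the work surface at z = 0. Lengths are in m, angles in rad, forces in N, time in s.
With the tool pointing down it reaches from about 0.4 to 0.85 m from the base axis. Payload 10.4 kg.
Tool frame: the origin (TCP) lies midway between the tips of the shut fingers; the grasp point (between the pads) lies 19 mm behind it; x points along the fingers, z is the direction in which the jaws open and shut, and the axes are right-handed (so a half turn about x gives the same grasp; the last joint's range is limited). The gripper opens to 87 mm and grips with 3 to 60 N. Pads are 19 mm wide; open, the fingers measure 117 mm over their backs; the gripper's body (75 mm by 190 mm) begins 51 mm behind the grasp point.
Start: joints at [-1.137, 0.332, -0.065, 1.46, 0.022, 1.35, -0.088], TCP at [0.276, 0.561, 0.223] pointing down, gripper open.
Joint ranges: [-2.6, 2.6], [-0.5, 2.12], [-1.47, 1.34], [0.16, 2.42], [-1.27, 4.41], [0.06, 2.06], [-2.6, 2.6]. Speed limits (rad/s): [2.22, 2.22, 2.79, 2.79, 3.14, 3.14, 3.14].

## Interface

Orientations are given as a unit quaternion [x, y, z, w].
In Python, from bench import read_state, camera, camera_params, close_job gives the robot as it stands.
- The arm moves only by the tool arm_command, never from a script. Its argument "targets" is a list of rows, each a list of 7 numbers: the closure in counts, from 0 (fully open) to 255 (shut), then the shift along the tool's x, y, z in mm, then the turn, a rotation vector about the tool's x, y, z in rad. A call has 1 to 10 rows; each row is the pose to reach, as a shift and turn from the pose commanded when the call began, along the tool's axes at that moment; what a row does not reach only later rows make up. A row lasts 1/10 s, in which the tool goes at most 50 mm and 8.59 degrees, less where a joint would pass 70% of its speed; a pose out of reach is approached as far as the arm can. A call with a gripper value outside its range is refused whole. The fingers move at their own pace and stop on an object; "newtons" is the grip in N (left out, the last holds). Time passes only in rows, so rows that repeat a pose let the fingers close. It gives the time, the measured TCP pose, the force and the opening at its end, in the units of the state.
- read_state(): the state, without advancing time (a new reading comes with each control period).
- camera(name): name is "side" or "top"; returns the picture (400x640x3 uint8, red, green, blue); there is no depth.
- camera_params(name): a dict with "intrinsics" (3x3 intrinsics, pixels), "xyz" and "orientation" of the camera in the world. Camera axes: x right, y down, z forward; pixel columns grow to the right and rows downward; lengths in m; the calibration is good to about 2 mm. A picture is of the moment at which its call begins. camera_params takes no time and is no camera call.
- close_job(): hands the job in, once; it reports no verdict.
The state is a dict: "time": time; "joint_positions": joint angles; "joint_vel": joint speeds; "joint_torque": joint torques, N m; "ee_pos": TCP position; "eef_rot": TCP orientation; "ft_force": force on the tool from outside, world axes, zero at the start; "torque": the same for the moment, N m; "width": finger opening in m.
Only numpy, scipy, OpenCV 4.12 (cv2) and the standard library are available. Lean on these libraries where they do the work, as an engineer would, in place of code of your own. Each camera call takes 0.05 s, during which the arm holds its last target.

## Task

Load the trimming jig: the plaster tile is too wide to grip, so press on top of it and draw it toward you along the channel until it has pushed the stiff sliding bar right back and sits fully home. Then swing the latch by its pin fully across behind the tile. Press with a measured hand, because the raw plaster cracks at 25 N, and leave the other things on the bench where they are.

Things in the scene. Friction and masses are not known exactly. Their poses are not given: they have to be found in the camera images.
- jig: Steel trimming jig fixed on the bench, 250 long (x) x 166 wide (y) mm. Origin: centre of its underside; its -x end points roughly at the arm. A polished bed plate on rubber mounts (10 mm above the bench, sinks about 1 mm per 10 N) is a channel along x, 114 wide, between rails with tops at 18 mm. At the near end a fixed stop, 20 mm high, inner face at x = -115 mm
- hood_edge (a point): Middle of the near edge of the grey sheet-metal hood, top face (31 mm above the bench, underside 28 mm). The hood covers the full width of the jig's far end from x = +55 to +125 mm, and a wall closes its back
- tile_top (a point): Centre of the top face of the loose plaster tile, 96 (x) x 110 (y) x 14 mm, 0.15 to 0.3 kg, flat on the bed, its far part under the hood; its top is 24 mm above the bench. 2 mm play on either side; it slides easily on the bed (friction about 0.2). Pressed with 25 N it cracks. Fully home, this point is at jig x = -55 mm (home)
- home (a point): Where tile_top is when the tile is fully home: jig x = -55, y = 0, 24 mm above the bench
- pusher (a joint): Stiff bar across the channel in front of the tile (100 mm wide, 12 thick, top 20 mm above the bench). Value in m: 0 = right back toward the arm (its limit), grows away from the arm, starts at 0.018 to 0.034. Resists with about 3 N and stays where left; the tile must push it back to 0. Press under about 9 N and the fingers slip on the tile; 14 to 18 N is good
- pusher_face (a point): Middle of the sliding bar's far face, which meets the tile's near edge
- latch (a joint): Flat steel latch bar, 14 mm wide, 51 mm from pivot to tip, turning level on the jig's left (+y) rail, top 26.5 mm above the bench. Value in rad: 0 = along the rail to jig +x; negative = swung outward; positive = clockwise from above, over the channel; 1.57 = fully across behind the home tile (limit, 3 mm clear of it). Starts at -0.7 to -0.1. Light friction (2 N at the pin), stays where left
- latch_pin (a point): On the axis of the upright pin on the latch bar, 12 mm diameter, standing from 26.5 to 60.5 mm above the bench; this point is 43.5 mm above the bench, 38 mm from the latch's pivot
- latch_pivot (a point): The latch's pivot axis, on the bar's top face, 26.5 mm above the bench; jig x = -2, y = +69 mm
- can: Bystander: upright metal spray can, 52 mm diameter, 140 mm tall; origin at the centre of its underside
- mould: Bystander: plaster mould block, 130 x 70 x 55 mm; origin at the centre of its underside
- scraper: Bystander: scraper lying flat, handle to its -x; origin at its underside
There are look-alikes about, which are no part of the job. Of the things shaped like the part that bears tile_top, the white one is meant.

How it is judged:
By the outcome, as a careful person would: the job done as asked, in the order asked, and still so for the second after the job is handed in, with the robot touching nothing.
It also fails if it takes over 67 s, if anything falls off the work surface, if the arm or the gripper's body presses on something with over 40 N, if the wrist force passes 120 N, or if a joint passes its speed limit or range.

## Working session

There is one attempt and no reset: what is moved stays moved. The work goes in short steps, Python scripts to look and compute and a tool call to move; the robot and the scene stay as the last step left them, time stands still between calls to the robot, and variables do not carry over. Pictures are saved under pics/ and viewed, and the job is handed in when it is done.

Besides the shell and the picture viewer there is one more tool, called after "Emit:" by a JSON object that holds its "fn" and its "kwargs", one argument or row to a line. arm_command: Moves the arm, as the interface text tells. Its arguments: {"type":"object","properties":{"targets":{"type":"array"},"newtons":{"type":"number"}},"required":["targets"]}

```bash
mkdir -p pics; ls; python3 - <<'E'
from bench import *
import cv2
for n in ("top","side"):
    im=camera(n); cv2.imwrite(f"pics/{n}0.png",im[:,:,::-1]); p=camera_params(n); print(n,p)
s=read_state(); print(s)
E
```

```text
pics
top {'intrinsics': array([[407.25273202,   0.        , 320.4206619 ],
       [  0.        , 407.25273202, 202.12418145],
       [  0.        ,   0.        ,   1.        ]]), 'xyz': array([0.38944985, 0.04907059, 1.04340796]), 'orientation': array([ 0.72578597, -0.67816208,  0.08117725, -0.08210464])}
side {'intrinsics': array([[389.74244715,   0.        , 321.54849636],
       [  0.        , 389.74244715, 197.69112851],
       [  0.        ,   0.        ,   1.        ]]), 'xyz': array([0.28427656, 0.45893361, 0.56211108]), 'orientation': array([-0.26384428,  0.87940714, -0.37624148,  0.12438498])}
{'time': 0.1, 'joint_positions': array([-1.1366342 ,  0.33279302, -0.06472361,  1.46086338,  0.02161548,
        1.34991207, -0.08852996]), 'joint_vel': array([ 1.57984545e-03, -8.51757810e-05,  9.89382941e-04, -2.07244023e-03,
        2.17155662e-04, -1.29755576e-03, -3.68136711e-04]), 'joint_torque': array([ 8.54966675e-04, -6.24542356e+01,  2.42612913e-02, -3.90719533e+01,
       -6.14788989e-02,  3.65141965e-02,  4.58441434e-05]), 'ee_pos': array([0.27549238, 0.56061261, 0.22184046]), 'eef_rot': array([-0.37407988,  0.6005857 ,  0.37356232,  0.59984353]), 'ft_force': array([-0.74972122,  0.73149759,  0.86469545]), 'torque': array([-0.04732804,  0.0160711 ,  0.02895386]), 'width': 0.0871572201051148}
```

View pics/top0.png

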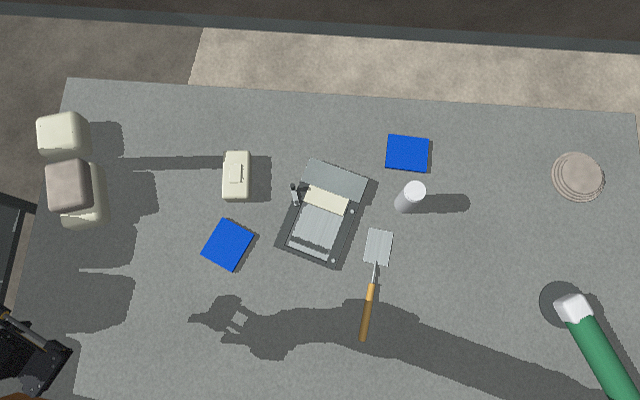

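View pics/side0.png

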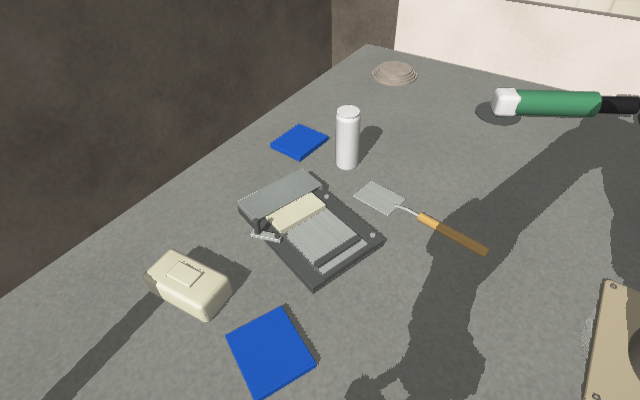

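The top view shows the jig at about (325,210), with the cream tile strip at (327,200), the hood at (335,178) and the latch at (294,195). The blue tiles are look-alikes. I'll zoom in next.

```bash
python3 - <<'E'
import cv2
a=cv2.imread('pics/top0.png')[145:280,260:390]; cv2.imwrite('pics/topz.png',cv2.resize(a,None,fx=4.4,fy=4.4,interpolation=cv2.INTER_CUBIC))
a=cv2.imread('pics/side0.png')[160:300,225:395]; cv2.imwrite('pics/sidez.png',cv2.resize(a,None,fx=4.2,fy=4.2,interpolation=cv2.INTER_CUBIC))
E
```

```text
(no output)
```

View pics/topz.png

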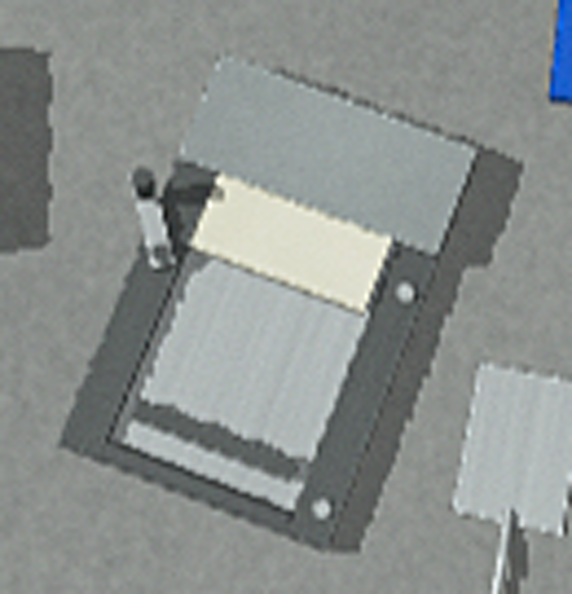

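View pics/sidez.png

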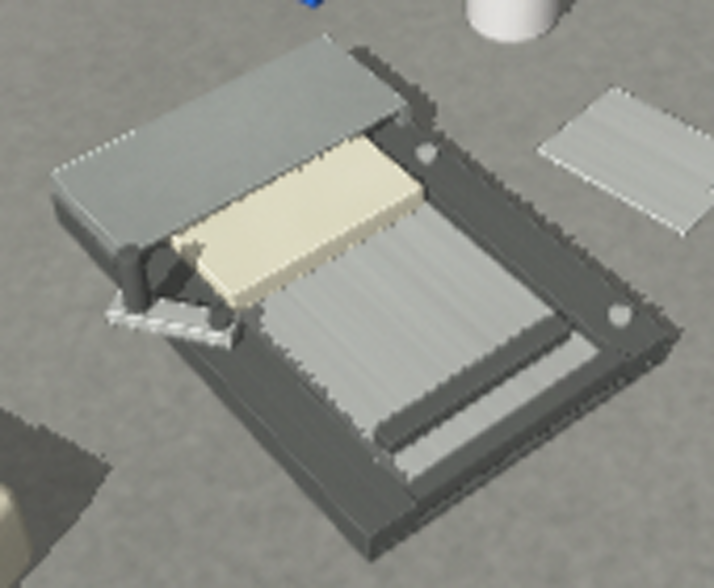

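```bash
cat > h.py <<'E'
import numpy as np, cv2
from scipy.spatial.transform import Rotation as R
from bench import *
def ray(n,uv):
    p=camera_params(n); d=np.linalg.inv(p['intrinsics'])@np.array([uv[0],uv[1],1.]); return np.array(p['xyz']),R.from_quat(p['orientation']).apply(d)
def onz(n,uv,z):
    o,d=ray(n,uv); return o+d*(z-o[2])/d[2]
def proj(n,X):
    p=camera_params(n); c=R.from_quat(p['orientation']).inv().apply(np.asarray(X)-p['xyz']); u=p['intrinsics']@c; return u[:2]/u[2]
tz=lambda x,y:(260+(x+.5)/4.4-.5,145+(y+.5)/4.4-.5)
sz=lambda x,y:(225+(x+.5)/4.2-.5,160+(y+.5)/4.2-.5)
E
python3 - <<'E'
from h import *
T={'hoodNL':((177,160),.031),'hoodNR':((438,253),.031),'hoodFL':((225,55),.031),'hoodFR':((478,148),.031),'jigNL':((60,445),.018),'tileNL':((190,247),.024),'tileNR':((364,312),.024),'tileHL':((217,172),.024),'tileHR':((392,238),.024),'pivot':((157,250),.0265),'pintop':((143,178),.0605),'pushNL':((140,400),.02),'pushR':((307,460),.02)}
S={'hoodNL':((128,250),.031),'hoodNR':((410,103),.031),'hoodFL':((53,175),.031),'hoodFR':((327,38),.031),'jigNL':((370,543),.018),'jigNR':((683,335),.018),'tileNL':((234,293),.024),'tileNR':((424,188),.024),'tileHL':((175,240),.024),'tileHR':((362,137),.024),'pintop':((130,250),.0605),'pushFL':((376,430),.02),'pushFR':((558,317),.02)}
for n,D,f in(('top',T,tz),('side',S,sz)):
    P={k:onz(n,f(*v[0]),v[1]) for k,v in D.items()}
    for k,v in P.items(): print(n,k,(v*1000).round(1))
    ax=P['hoodNL']-P['hoodNR']; print(np.linalg.norm(ax),np.degrees(np.arctan2(ax[1],ax[0]))-90, np.linalg.norm(P['hoodFL']-P['hoodNL']),np.linalg.norm(P['hoodFR']-P['hoodNR']))
    t=P['tileNL']-P['tileNR'];print('tile',np.linalg.norm(t),np.degrees(np.arctan2(t[1],t[0]))-90)
E
```

```text
top hoodNL [680.2 115.3  31. ]
top hoodNR [634.7 -40.3  31. ]
top hoodFL [747.1  91.9  31. ]
top hoodFR [699.8 -60.9  31. ]
top jigNL [510.  169.7  18. ]
top tileNL [630.  104.1  24. ]
top tileNR [5.983e+02 4.000e-01 2.400e+01]
top tileHL [676.5  91.7  24. ]
top tileHR [643.5 -13.6  24. ]
top pivot [626.3 123.   26.5]
top pintop [659.8 131.9  60.5]
top pushNL [538.7 126.   20. ]
top pushR [510.8  28.   20. ]
0.16213989570085718 -16.323582902937474 0.07082931779364718 0.06830786890272258
tile 0.10842140842730945 -17.023772833193647
side hoodNL [680. 114.  31.]
side hoodNR [628.9 -37.2  31. ]
side hoodFL [742.2  96.1  31. ]
side hoodFR [693.1 -56.2  31. ]
side jigNL [506.5 173.9  18. ]
side jigNR [452.9  13.3  18. ]
side tileNL [628.3 103.9  24. ]
side tileNR [594.2   3.   24. ]
side tileHL [671.3  93.   24. ]
side tileHR [639.2 -10.3  24. ]
side pintop [657.3 132.7  60.5]
side pushFL [534.6 129.1  20. ]
side pushFR [502.7  35.3  20. ]
0.15962207239366172 -18.684716294607128 0.06465290201574628 0.06691770170672703
tile 0.10650720294084871 -18.655077066725752
```

```bash
python3 - <<'E'
from h import *
T=[((177,160),55,83,.031),((438,253),55,-83,.031),((225,55),125,83,.031),((478,148),125,-83,.031),((60,445),-125,83,.018)]
S=[((128,250),55,83,.031),((410,103),55,-83,.031),((53,175),125,83,.031),((327,38),125,-83,.031),((370,543),-125,83,.018),((683,335),-125,-83,.018)]
from scipy.optimize import least_squares
for name,L in(('top',[('top',tz,T)]),('side',[('side',sz,S)]),('both',[('top',tz,T),('side',sz,S)])):
    w=np.array([onz(n,f(*q[0]),q[3])[:2]*1000 for n,f,Q in L for q in Q]); j=np.array([q[1:3] for n,f,Q in L for q in Q])
    def res(p):
        c,s=np.cos(p[2]),np.sin(p[2]); return (j@np.array([[c,s],[-s,c]])+p[:2]-w).ravel()
    r=least_squares(res,[620,90,-.3]); print(name,r.x.round(4),np.degrees(r.x[2]),r.fun.reshape(-1,2).round(1).tolist())
p=r.x;c,s=np.cos(p[2]),np.sin(p[2])
M=np.array([[c,s],[-s,c]])
jig=lambda xy:((np.array(xy)-p[:2])@M.T).round(1)
for k,v in dict(tNLt=(630,104.1),tNRt=(598.3,.4),tNLs=(628.3,103.9),tNRs=(594.2,3),pinT=(659.8,131.9),pinS=(657.3,132.7),pivT=(626.3,123),puFL=(534.6,129.1),puFR=(502.7,35.3)).items(): print(k,jig(v))
w=lambda xy:(np.array(xy)@M+p[:2]).round(1)
for q in [(-55,0),(-2,69),(30,0),(-100,0)]:print(q,w(q))
E
```

```text
top [ 6.045414e+02  5.320380e+01 -3.001000e-01] -17.195799325965478 [[1.4, 0.9], [-2.1, -2.1], [1.4, 3.6], [-0.4, -2.1], [-0.3, -0.3]]
side [ 5.997995e+02  5.622340e+01 -3.083000e-01] -17.66693897039977 [[-2.7, 4.6], [-1.9, -2.4], [1.9, 1.2], [0.6, -4.6], [-0.6, -0.7], [2.6, 1.8]]
both [ 6.019447e+02  5.498700e+01 -3.068000e-01] -17.577843900892514 [[-0.8, 2.2], [-5.3, -0.5], [-0.9, 4.4], [-3.7, -1.0], [-2.2, 2.1], [-0.6, 3.5], [0.4, -3.6], [4.0, 0.2], [3.0, -5.7], [1.4, -2.0], [4.8, 0.3]]
tNLt [11.9 55.3]
tNRt [ 13.  -53.1]
tNLs [10.4 54.6]
tNRs [  8.3 -51.9]
pinT [31.9 90.8]
pinS [29.3 90.8]
pivT [ 2.7 72.2]
puFL [-86.6  50.3]
puFR [-88.7 -48.7]
(-55, 0) [549.5  71.6]
(-2, 69) [620.9 121.4]
(30, 0) [630.5  45.9]
(-100, 0) [506.6  85.2]
```

```bash
cat >> h.py <<'E'
J0=np.array([602,55.]);YAW=-0.307
def j2w(x,y): 
    c,s=np.cos(YAW),np.sin(YAW); return J0+[c*x-s*y,s*x+c*y]
def w2j(p):
    c,s=np.cos(YAW),np.sin(YAW); d=np.array(p)[:2]-J0; return np.array([c*d[0]+s*d[1],-s*d[0]+c*d[1]])
def Rt(psi): # tool x down, tool z at heading psi
    z=np.array([np.cos(psi),np.sin(psi),0]);x=np.array([0,0,-1.]);return R.from_matrix(np.c_[x,np.cross(z,x),z])
def rel(pos_mm,psi=None):
    s=read_state();r=R.from_quat(s['eef_rot']);d=r.inv().apply(np.array(pos_mm)-s['ee_pos']*1000)
    t=(r.inv()*Rt(psi)).as_rotvec() if psi is not None else np.zeros(3)
    return d.round(1),t.round(3)
def st():
    s=read_state();m=R.from_quat(s['eef_rot']).as_matrix()
    print('t',s['time'],'pos',(s['ee_pos']*1000).round(1),'jig',w2j(s['ee_pos']*1000).round(1),'F',s['ft_force'].round(1),'w',round(s['width']*1000,1),'zhead',round(np.arctan2(m[1,2],m[0,2]),3),'q7',s['joint_positions'].round(2)); print(m.round(3).tolist())
E
python3 - <<'E'
from h import *
st()
print('can side',onz('side',(347,165),0),'top',onz('top',(415,190),.14))
print(j2w(33,0)); h=YAW+np.pi/2
p=np.r_[j2w(33,0),60]
for a in(h,h-np.pi): print(rel(p,a))
E
```

```text
t 0.1 pos [275.5 560.6 221.8] jig [-464.   383.3] F [-0.7  0.7  0.9] w 87.2 zhead 1.114 q7 [-1.14  0.33 -0.06  1.46  0.02  1.35 -0.09]
[[-0.001, -0.897, 0.441], [-0.001, 0.441, 0.897], [-1.0, -0.0, -0.001]]
can side [ 0.63809491 -0.15229374  0.        ] top [ 0.64564792 -0.15749098  0.14      ]
[633.45706714  45.02739118]
(array([ 162.3, -548.6, -304.7]), array([-0.15 , -0.001, -0.   ]))
(array([ 162.3, -548.6, -304.7]), array([ 2.992e+00, -0.000e+00,  2.000e-03]))
```

Emit:
{"fn": "arm_command", "kwargs": {
  "targets": [
    [255,0,-34,-19,0,0,0],
    [255,0,-68,-38,-0.03,0,0],
    [255,5,-103,-57,-0.05,0,0],
    [255,10,-137,-76,-0.07,0,0],
    [255,15,-171,-95,-0.09,0,0],
    [255,20,-206,-114,-0.11,0,0],
    [255,30,-240,-133,-0.12,0,0],
    [255,40,-274,-152,-0.13,0,0],
    [255,50,-309,-171,-0.14,0,0],
    [255,60,-343,-190,-0.15,0,0]
  ],
  "newtons": 30
}}

```text
time: 1.1
ee_pos: [0.5003, 0.2376, 0.162]
eef_rot: [-0.418, 0.571, 0.418, 0.57]
ft_force: [1.3, 0.2, -0.7]
width: 0.0148
```

```bash
python3 - <<'E'
from h import *
st()
print(rel(np.r_[j2w(33,0),60],YAW+np.pi/2))
E
```

```text
t 1.1 pos [500.3 237.6 162. ] jig [-152.1  143.3] F [ 1.3  0.2 -0.7] w 14.8 zhead 1.264 q7 [-0.66  0.22  0.15  1.74 -0.04  1.19  0.77]
[[-0.0, -0.953, 0.302], [-0.0, 0.302, 0.953], [-1.0, 0.0, -0.0]]
(array([ 102. , -185.1, -143.4]), array([ 0.001, -0.   , -0.   ]))
```

Emit:
{"fn": "arm_command", "kwargs": {
  "targets": [
    [255,10,-30,-24,0,0,0],
    [255,20,-60,-48,0,0,0],
    [255,30,-90,-72,0,0,0],
    [255,40,-120,-96,0,0,0],
    [255,50,-150,-120,0,0,0],
    [255,60,-175,-138,0,0,0],
    [255,70,-185,-143,0,0,0],
    [255,85,-185,-143,0,0,0],
    [255,95,-185,-143,0,0,0],
    [255,95,-185,-143,0,0,0]
  ]
}}

```text
time: 2.1
ee_pos: [0.631, 0.049, 0.0654]
eef_rot: [-0.418, 0.571, 0.419, 0.569]
ft_force: [-0.3, 0.7, 0.6]
width: 0.0003
```

```bash
python3 - <<'E'
from h import *
st()
for n,(x,y) in dict(top=(260,120),side=(190,80)).items():
    im=camera(n); cv2.imwrite(f"pics/{n}1.png",cv2.resize(im[y:y+180,x:x+210,::-1],None,fx=3.5,fy=3.3,interpolation=cv2.INTER_CUBIC))
E
```

```text
t 2.1 pos [631.   49.   65.4] jig [29.4  3. ] F [-0.3  0.7  0.6] w 0.3 zhead 1.266 q7 [-0.35  0.48  0.26  1.62 -0.14  1.06  1.22]
[[-0.004, -0.954, 0.3], [0.0, 0.3, 0.954], [-1.0, 0.004, -0.001]]
```

View pics/top1.png

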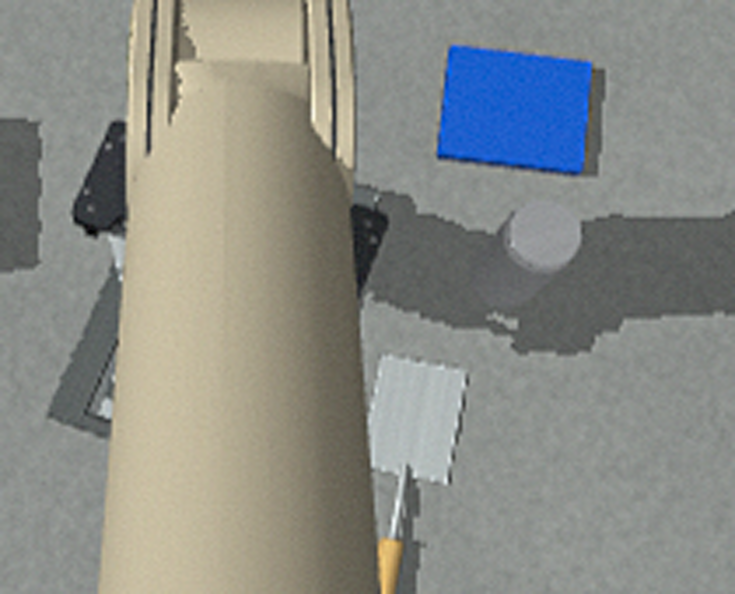

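View pics/side1.png

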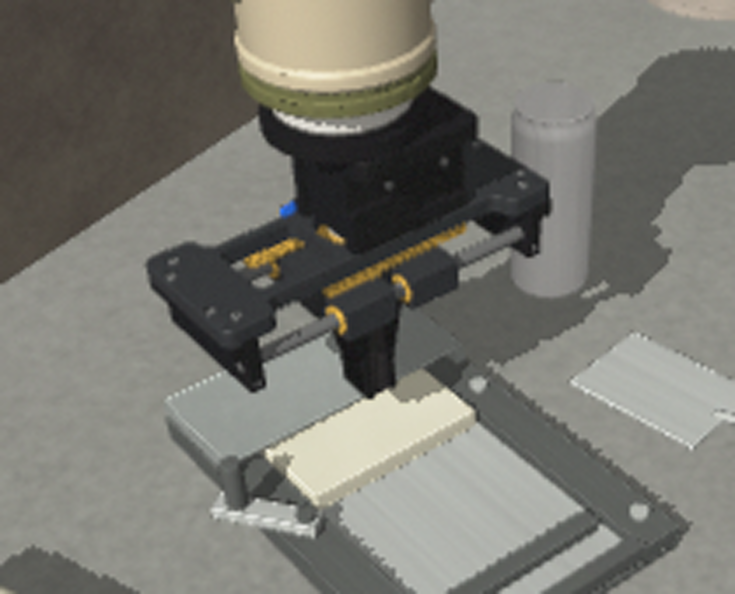

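The shut fingers at side-view pixel (370,385) hang over the tile strip with clear room all round, so I'll go down.

Emit:
{"fn": "arm_command", "kwargs": {
  "targets": [
    [255,10,0,-2,0,0,0],
    [255,20,0,-2,0,0,0],
    [255,30,0,-2,0,0,0],
    [255,36,0,-2,0,0,0],
    [255,38,0,-2,0,0,0],
    [255,38,0,-2,0,0,0]
  ]
}}

```text
time: 2.8
ee_pos: [0.6321, 0.045, 0.0292]
eef_rot: [-0.418, 0.571, 0.418, 0.57]
ft_force: [0.2, -0.4, 1.0]
width: 0.0003
```

```bash
python3 - <<'E'
from h import *
st()
E
```

```text
t 2.8 pos [632.1  45.   29.2] jig [31.7 -0.4] F [ 0.2 -0.4  1. ] w 0.3 zhead 1.264 q7 [-0.34  0.53  0.25  1.64 -0.15  0.99  1.23]
[[-0.001, -0.953, 0.302], [-0.0, 0.302, 0.953], [-1.0, 0.0, -0.0]]
```

Emit:
{"fn": "arm_command", "kwargs": {
  "targets": [
    [255,2,0,0,0,0,0],
    [255,4,0,0,0,0,0],
    [255,5,0,0,0,0,0],
    [255,5.5,0,0,0,0,0],
    [255,5.5,0,0,0,0,0]
  ]
}}

```text
time: 3.3
ee_pos: [0.6323, 0.0451, 0.0243]
eef_rot: [-0.418, 0.57, 0.418, 0.571]
ft_force: [-1.1, 0.3, 3.4]
width: 0.0003
```

Emit:
{"fn": "arm_command", "kwargs": {
  "targets": [
    [255,0.5,0,0,0,0,0],
    [255,0.5,0,0,0,0,0],
    [255,0.5,0,0,0,0,0]
  ]
}}

```text
time: 3.6
ee_pos: [0.6324, 0.045, 0.024]
eef_rot: [-0.418, 0.57, 0.418, 0.571]
ft_force: [-2.8, 0.2, 5.8]
width: -0.0001
```

Emit:
{"fn": "arm_command", "kwargs": {
  "targets": [
    [255,0.5,0,0,0,0,0],
    [255,0.5,0,0,0,0,0],
    [255,0.5,0,0,0,0,0]
  ]
}}

```text
time: 3.9
ee_pos: [0.6324, 0.0451, 0.0238]
eef_rot: [-0.418, 0.57, 0.418, 0.571]
ft_force: [-3.9, 0.2, 8.6]
width: 0.0004
```

Emit:
{"fn": "arm_command", "kwargs": {
  "targets": [
    [255,0.5,0,0,0,0,0],
    [255,1.0,0,0,0,0,0],
    [255,1.2,0,0,0,0,0],
    [255,1.2,0,0,0,0,0],
    [255,1.2,0,0,0,0,0]
  ]
}}

```text
time: 4.4
ee_pos: [0.6324, 0.045, 0.0231]
eef_rot: [-0.418, 0.57, 0.418, 0.571]
ft_force: [-7.1, -0.1, 13.9]
width: 0.0003
```

Emit:
{"fn": "arm_command", "kwargs": {
  "targets": [
    [255,0,0.5,0,0,0,0],
    [255,0,1,0,0,0,0],
    [255,0,2,0,0,0,0],
    [255,0,3,0,0,0,0]
  ]
}}

```text
time: 4.8
ee_pos: [0.632, 0.0452, 0.0238]
eef_rot: [-0.419, 0.569, 0.416, 0.572]
ft_force: [4.5, -2.6, 6.5]
width: 0.0005
```

Emit:
{"fn": "arm_command", "kwargs": {
  "targets": [
    [255,0,1,0,0,0,0],
    [255,0,2,0,0,0,0],
    [255,0,3,0,0,0,0],
    [255,0,4,0,0,0,0]
  ]
}}

```text
time: 5.2
ee_pos: [0.6284, 0.0466, 0.0238]
eef_rot: [-0.419, 0.569, 0.416, 0.572]
ft_force: [5.1, -1.2, 7.1]
width: 0.0004
```

Emit:
{"fn": "arm_command", "kwargs": {
  "targets": [
    [255,0.6,0,0,0,0,0],
    [255,1.2,0,0,0,0,0],
    [255,1.5,0,0,0,0,0],
    [255,1.5,0,0,0,0,0]
  ]
}}

```text
time: 5.6
ee_pos: [0.6284, 0.0467, 0.023]
eef_rot: [-0.419, 0.569, 0.416, 0.572]
ft_force: [0.6, -1.7, 15.1]
width: 0.0007
```

Emit:
{"fn": "arm_command", "kwargs": {
  "targets": [
    [255,0,0.5,0,0,0,0],
    [255,0,1,0,0,0,0],
    [255,0,2,0,0,0,0],
    [255,0,3,0,0,0,0],
    [255,0,4,0,0,0,0]
  ]
}}

```text
time: 6.1
ee_pos: [0.6259, 0.0476, 0.0234]
eef_rot: [-0.419, 0.568, 0.416, 0.573]
ft_force: [6.6, -2.5, 11.4]
width: 0.0
```

```bash
python3 - <<'E'
from h import *
st()
for n,(x,y) in dict(side=(190,80)).items():
    im=camera(n); cv2.imwrite(f"pics/{n}2.png",cv2.resize(im[y:y+180,x:x+210,::-1],None,fx=3.5,fy=3.3,interpolation=cv2.INTER_CUBIC))
E
```

```text
t 6.1 pos [625.9  47.6  23.4] jig [25.1  0.2] F [ 6.6 -2.5 11.4] w 0.0 zhead 1.263 q7 [-0.35  0.52  0.25  1.67 -0.15  0.96  1.22]
[[0.009, -0.953, 0.303], [-0.0, 0.303, 0.953], [-1.0, -0.009, 0.003]]
```

View pics/side2.png

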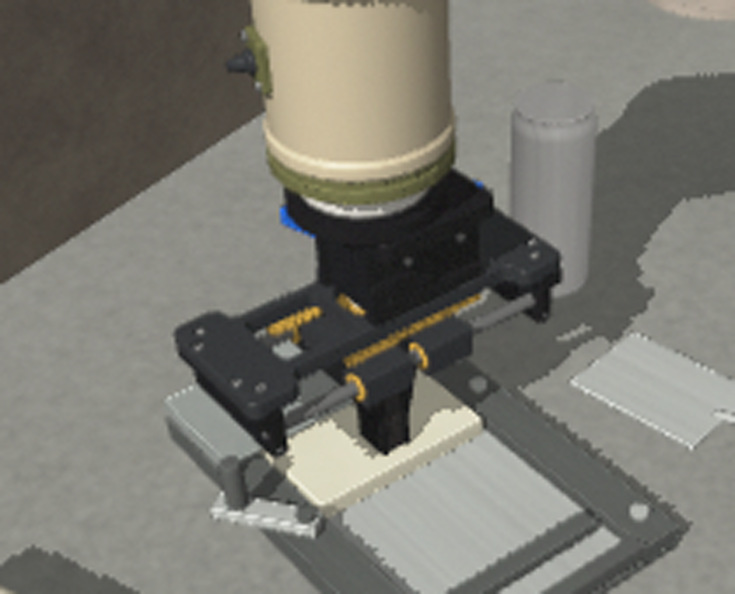

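Emit:
{"fn": "arm_command", "kwargs": {
  "targets": [
    [255,0.4,1,0,0,0,0],
    [255,0.7,2,0,0,0,0],
    [255,0.7,4,0,0,0,0],
    [255,0.7,6,0,0,0,0],
    [255,0.7,8,0,0,0,0]
  ]
}}

```text
time: 6.65
ee_pos: [0.6189, 0.05, 0.0231]
eef_rot: [-0.42, 0.568, 0.415, 0.574]
ft_force: [8.4, -2.0, 14.3]
width: 0.0
```

```bash
python3 - <<'E'
from h import *
st()
for n,(x,y) in dict(side=(190,80)).items():
    im=camera(n); cv2.imwrite(f"pics/{n}3.png",cv2.resize(im[y:y+180,x:x+210,::-1],None,fx=3.5,fy=3.3,interpolation=cv2.INTER_CUBIC))
E
```

```text
t 6.65 pos [618.9  50.   23.1] jig [17.6  0.4] F [ 8.4 -2.  14.3] w 0.0 zhead 1.263 q7 [-0.35  0.5   0.25  1.69 -0.15  0.95  1.22]
[[0.01, -0.953, 0.303], [0.0, 0.303, 0.953], [-1.0, -0.01, 0.003]]
```

View pics/side3.png

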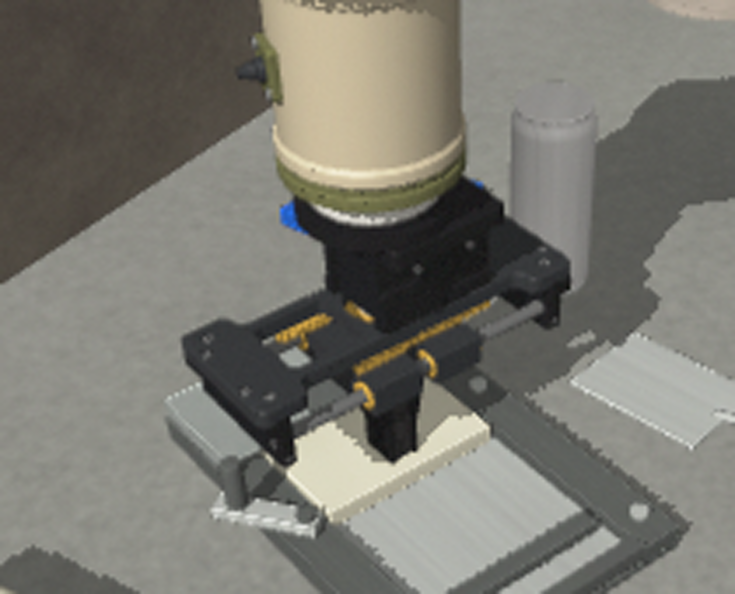

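Emit:
{"fn": "arm_command", "kwargs": {
  "targets": [
    [255,0,2,0,0,0,0],
    [255,0,4,0,0,0,0],
    [255,0,6,0,0,0,0],
    [255,0,8,0,0,0,0],
    [255,0,10,0,0,0,0]
  ]
}}

```text
time: 7.2
ee_pos: [0.6095, 0.0532, 0.0231]
eef_rot: [-0.42, 0.568, 0.415, 0.574]
ft_force: [6.5, -2.1, 14.1]
width: 0.0002
```

```bash
python3 - <<'E'
from h import *
st()
for n,(x,y) in dict(side=(190,80)).items():
    im=camera(n); cv2.imwrite(f"pics/{n}4.png",cv2.resize(im[y:y+180,x:x+210,::-1],None,fx=3.5,fy=3.3,interpolation=cv2.INTER_CUBIC))
E
```

```text
t 7.2 pos [609.5  53.2  23.1] jig [7.7 0.5] F [ 6.5 -2.1 14.1] w 0.2 zhead 1.263 q7 [-0.36  0.48  0.25  1.72 -0.14  0.94  1.21]
[[0.011, -0.953, 0.303], [0.0, 0.303, 0.953], [-1.0, -0.01, 0.004]]
```

View pics/side4.png

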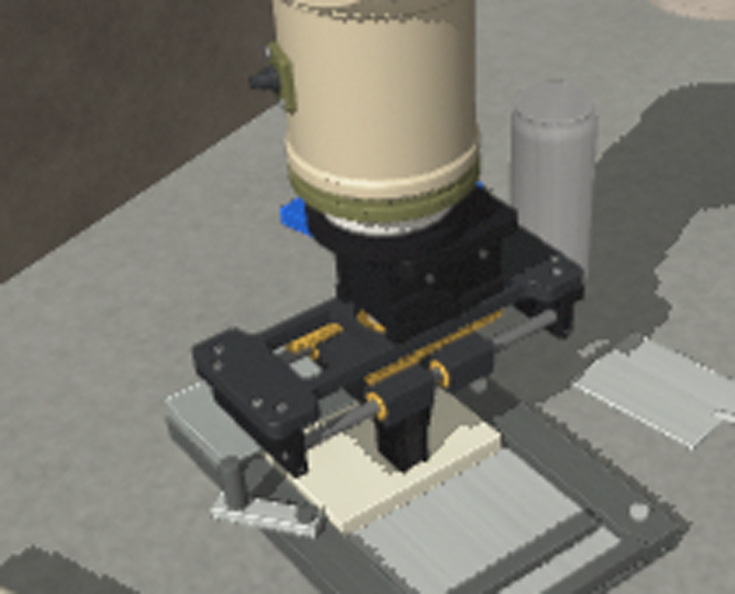

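The tile follows the fingers (near-left corner now at (343,527)) and the press holds at 14 N. I'll draw on.

Emit:
{"fn": "arm_command", "kwargs": {
  "targets": [
    [255,0,2,0,0,0,0],
    [255,0,4,0,0,0,0],
    [255,0,6,0,0,0,0],
    [255,0,8,0,0,0,0],
    [255,0,10,0,0,0,0],
    [255,0,12,0,0,0,0],
    [255,0,14,0,0,0,0],
    [255,0,16,0,0,0,0],
    [255,0,18,0,0,0,0],
    [255,0,20,0,0,0,0]
  ]
}}

```text
time: 8.25
ee_pos: [0.5905, 0.0593, 0.0231]
eef_rot: [-0.419, 0.568, 0.415, 0.574]
ft_force: [8.2, -2.5, 14.0]
width: 0.0007
```

Emit:
{"fn": "arm_command", "kwargs": {
  "targets": [
    [255,0,2,0,0,0,0],
    [255,0,4,0,0,0,0],
    [255,0,6,0,0,0,0],
    [255,0,8,0,0,0,0],
    [255,0,10,0,0,0,0],
    [255,0,12,0,0,0,0],
    [255,0,14,0,0,0,0],
    [255,0,16,0,0,0,0],
    [255,0,18,0,0,0,0],
    [255,0,20,0,0,0,0]
  ]
}}

```text
time: 9.25
ee_pos: [0.5715, 0.0655, 0.023]
eef_rot: [-0.419, 0.567, 0.415, 0.574]
ft_force: [7.8, -2.1, 14.2]
width: 0.0003
```

Emit:
{"fn": "arm_command", "kwargs": {
  "targets": [
    [255,0,2,0,0,0,0],
    [255,0,4,0,0,0,0],
    [255,0,6,0,0,0,0],
    [255,0,8,0,0,0,0],
    [255,0,10,0,0,0,0],
    [255,0,12,0,0,0,0],
    [255,0,14,0,0,0,0],
    [255,0,16,0,0,0,0],
    [255,0,18,0,0,0,0],
    [255,0,20,0,0,0,0]
  ]
}}

```text
time: 10.25
ee_pos: [0.5526, 0.0716, 0.023]
eef_rot: [-0.419, 0.567, 0.416, 0.574]
ft_force: [8.4, -3.6, 15.1]
width: 0.0005
```

```bash
python3 - <<'E'
from h import *
st()
for n,(x,y) in dict(side=(190,120)).items():
    im=camera(n); cv2.imwrite(f"pics/{n}5.png",cv2.resize(im[y:y+180,x:x+210,::-1],None,fx=3.5,fy=3.3,interpolation=cv2.INTER_CUBIC))
E
```

```text
t 10.25 pos [552.6  71.6  23. ] jig [-52.1   0.9] F [ 8.4 -3.6 15.1] w 0.5 zhead 1.263 q7 [-0.42  0.38  0.25  1.87 -0.11  0.9   1.14]
[[0.011, -0.953, 0.303], [0.001, 0.303, 0.953], [-1.0, -0.01, 0.004]]
```

View pics/side5.png

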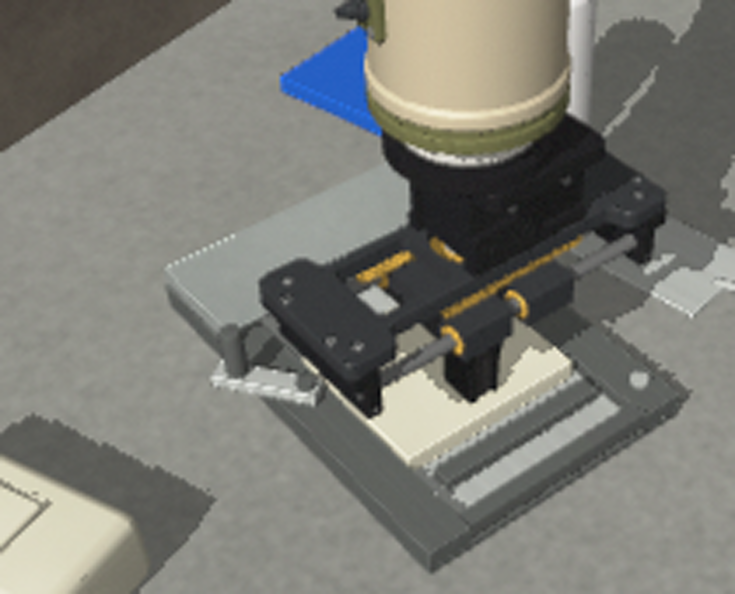

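The tile's near edge is now roughly 10 mm short of the bar. I'll press a little firmer before it meets it.

Emit:
{"fn": "arm_command", "kwargs": {
  "targets": [
    [255,0.2,2,0,0,0,0],
    [255,0.3,4,0,0,0,0],
    [255,0.4,6,0,0,0,0],
    [255,0.4,8,0,0,0,0]
  ]
}}

```text
time: 10.7
ee_pos: [0.5454, 0.0739, 0.0228]
eef_rot: [-0.419, 0.567, 0.415, 0.574]
ft_force: [8.6, -2.8, 16.0]
width: 0.0002
```

Emit:
{"fn": "arm_command", "kwargs": {
  "targets": [
    [255,0,1,0,0,0,0],
    [255,0,2,0,0,0,0],
    [255,0,3,0,0,0,0],
    [255,0,4,0,0,0,0],
    [255,0,5,0,0,0,0]
  ]
}}

```text
time: 11.2
ee_pos: [0.5412, 0.0752, 0.0229]
eef_rot: [-0.42, 0.567, 0.415, 0.575]
ft_force: [11.3, -4.3, 12.8]
width: 0.0004
```

Emit:
{"fn": "arm_command", "kwargs": {
  "targets": [
    [255,0,1,0,0,0,0],
    [255,0,2,0,0,0,0],
    [255,0,3,0,0,0,0],
    [255,0,4,0,0,0,0],
    [255,0,5,0,0,0,0]
  ]
}}

```text
time: 11.7
ee_pos: [0.5365, 0.0767, 0.0229]
eef_rot: [-0.42, 0.567, 0.415, 0.575]
ft_force: [11.6, -4.8, 15.0]
width: 0.0007
```

```bash
python3 - <<'E'
from h import *
st()
for n,(x,y) in dict(side=(190,120)).items():
    im=camera(n); cv2.imwrite(f"pics/{n}6.png",cv2.resize(im[y:y+180,x:x+210,::-1],None,fx=3.5,fy=3.3,interpolation=cv2.INTER_CUBIC))
E
```

```text
t 11.7 pos [536.5  76.7  22.9] jig [-69.    0.9] F [11.6 -4.8 15. ] w 0.7 zhead 1.263 q7 [-0.44  0.35  0.24  1.91 -0.11  0.88  1.12]
[[0.013, -0.953, 0.303], [0.001, 0.303, 0.953], [-1.0, -0.012, 0.005]]
```

View pics/side6.png

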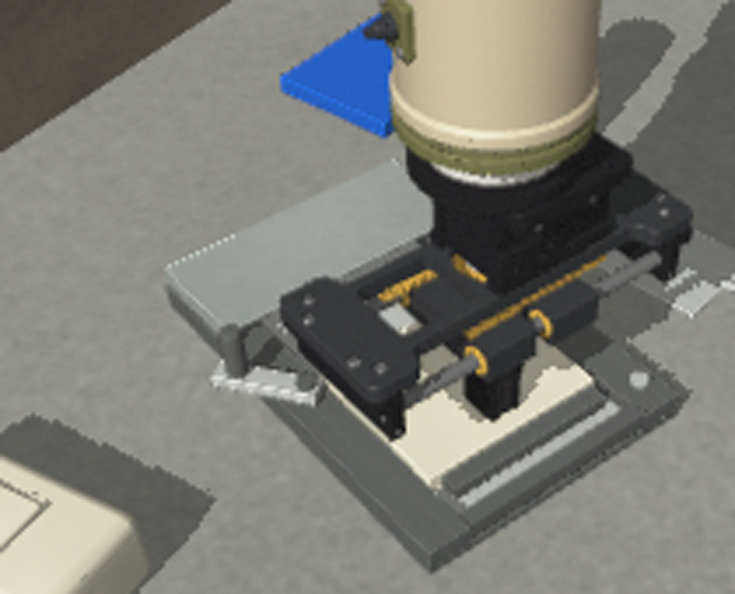

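Emit:
{"fn": "arm_command", "kwargs": {
  "targets": [
    [255,0.2,1,0,0,0,0],
    [255,0.2,2,0,0,0,0],
    [255,0.2,3,0,0,0,0],
    [255,0.2,4,0,0,0,0],
    [255,0.2,5,0,0,0,0]
  ]
}}

```text
time: 12.25
ee_pos: [0.5319, 0.0782, 0.0229]
eef_rot: [-0.42, 0.567, 0.415, 0.575]
ft_force: [11.1, -5.6, 16.1]
width: 0.0007
```

Emit:
{"fn": "arm_command", "kwargs": {
  "targets": [
    [255,0,1,0,0,0,0],
    [255,0,2,0,0,0,0],
    [255,0,3,0,0,0,0],
    [255,0,4,0,0,0,0]
  ]
}}

```text
time: 12.65
ee_pos: [0.5281, 0.0794, 0.0229]
eef_rot: [-0.42, 0.567, 0.415, 0.575]
ft_force: [10.9, -4.5, 15.6]
width: 0.0004
```

```bash
python3 - <<'E'
from h import *
st()
for n,(x,y) in dict(side=(190,120)).items():
    im=camera(n); cv2.imwrite(f"pics/{n}7.png",cv2.resize(im[y:y+180,x:x+210,::-1],None,fx=3.5,fy=3.3,interpolation=cv2.INTER_CUBIC))
E
```

```text
t 12.65 pos [528.1  79.4  22.9] jig [-77.8   0.9] F [10.9 -4.5 15.6] w 0.4 zhead 1.262 q7 [-0.45  0.34  0.24  1.93 -0.1   0.88  1.11]
[[0.013, -0.953, 0.303], [0.001, 0.304, 0.953], [-1.0, -0.012, 0.005]]
```

View pics/side7.png

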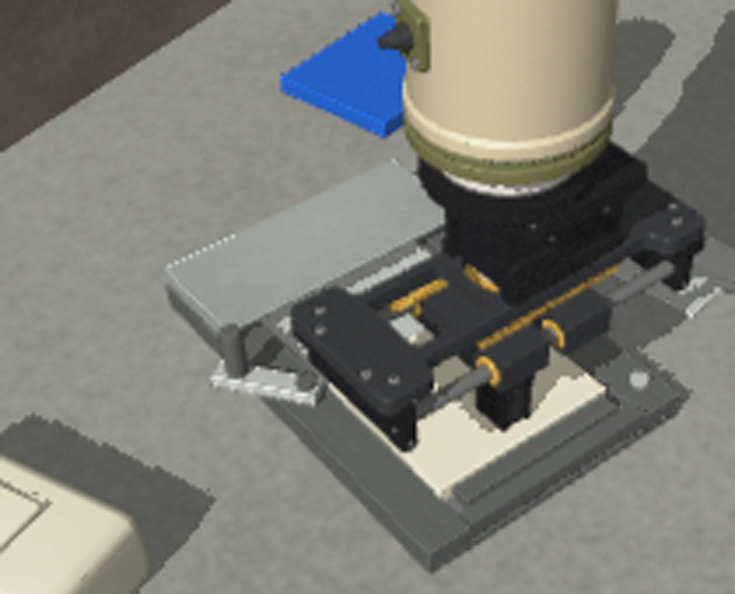

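Emit:
{"fn": "arm_command", "kwargs": {
  "targets": [
    [255,0.1,1,0,0,0,0],
    [255,0.1,2,0,0,0,0],
    [255,0.1,3,0,0,0,0],
    [255,0.1,3,0,0,0,0]
  ]
}}

```text
time: 13.1
ee_pos: [0.5253, 0.0803, 0.0228]
eef_rot: [-0.42, 0.567, 0.415, 0.575]
ft_force: [11.1, -4.9, 16.8]
width: 0.0007
```

Emit:
{"fn": "arm_command", "kwargs": {
  "targets": [
    [255,0,1,0,0,0,0],
    [255,0,2,0,0,0,0],
    [255,0,3,0,0,0,0],
    [255,0,3,0,0,0,0]
  ]
}}

```text
time: 13.5
ee_pos: [0.5229, 0.0813, 0.0229]
eef_rot: [-0.42, 0.567, 0.415, 0.575]
ft_force: [13.9, -5.7, 12.9]
width: 0.0005
```

```bash
python3 - <<'E'
from h import *
st()
for n,(x,y) in dict(side=(190,120)).items():
    im=camera(n); cv2.imwrite(f"pics/{n}8.png",cv2.resize(im[y:y+180,x:x+210,::-1],None,fx=3.5,fy=3.3,interpolation=cv2.INTER_CUBIC))
E
```

```text
t 13.5 pos [522.9  81.3  22.9] jig [-83.3   1.2] F [13.9 -5.7 12.9] w 0.5 zhead 1.262 q7 [-0.45  0.33  0.24  1.94 -0.1   0.87  1.1 ]
[[0.014, -0.953, 0.303], [0.001, 0.303, 0.953], [-1.0, -0.013, 0.006]]
```

View pics/side8.png

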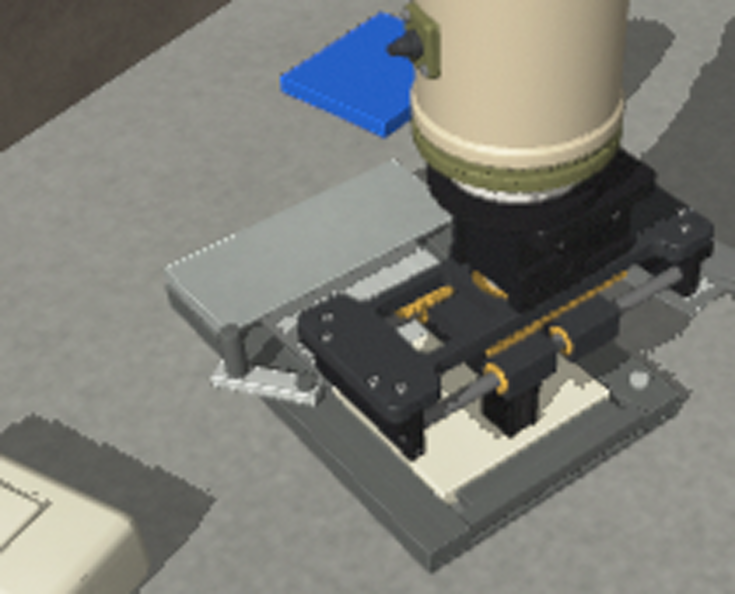

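Emit:
{"fn": "arm_command", "kwargs": {
  "targets": [
    [255,0.4,0,0,0,0,0],
    [255,0.6,0,0,0,0,0],
    [255,0.6,1,0,0,0,0],
    [255,0.6,1.5,0,0,0,0],
    [255,0.6,1.5,0,0,0,0]
  ]
}}

```text
time: 14.05
ee_pos: [0.5222, 0.0816, 0.0226]
eef_rot: [-0.42, 0.566, 0.414, 0.576]
ft_force: [14.7, -5.1, 15.9]
width: 0.0007
```

Emit:
{"fn": "arm_command", "kwargs": {
  "targets": [
    [255,0.2,0.5,0,0,0,0],
    [255,0.2,1,0,0,0,0],
    [255,0.2,1.5,0,0,0,0],
    [255,0.2,1.5,0,0,0,0]
  ]
}}

```text
time: 14.45
ee_pos: [0.5211, 0.0821, 0.0226]
eef_rot: [-0.42, 0.566, 0.414, 0.576]
ft_force: [14.9, -5.2, 17.5]
width: 0.0003
```

Emit:
{"fn": "arm_command", "kwargs": {
  "targets": [
    [255,-1,0,0,0,0,0],
    [255,-2,0,0,0,0,0],
    [255,-4,0,0,0,0,0],
    [255,-10,0,0,0,0,0],
    [255,-30,0,0,0,0,0],
    [255,-60,0,0,0,0,0],
    [255,-90,0,0,0,0,0],
    [160,-100,30,60,0,0,0],
    [160,-100,60,110,0,0,0],
    [160,-100,60,150,0,0,0]
  ]
}}

```text
time: 15.45
ee_pos: [0.4981, 0.2318, 0.1186]
eef_rot: [-0.417, 0.571, 0.418, 0.571]
ft_force: [0.1, 0.0, 0.9]
width: 0.0167
```

```bash
python3 - <<'E'
from h import *
st()
for n,(x,y,w,h,f) in dict(side=(225,150,180,150,4),top=(250,140,150,140,4.2)).items():
    im=camera(n); cv2.imwrite(f"pics/{n}9.png",im[:,:,::-1]);cv2.imwrite(f"pics/{n}9z.png",cv2.resize(im[y:y+h,x:x+w,::-1],None,fx=f,fy=f,interpolation=cv2.INTER_CUBIC))
E
```

```text
t 15.45 pos [498.1 231.8 118.6] jig [-152.4  137.1] F [0.1 0.  0.9] w 16.7 zhead 1.264 q7 [-0.65  0.25  0.16  1.8  -0.04  1.1   0.78]
[[-0.001, -0.953, 0.302], [0.001, 0.302, 0.953], [-1.0, 0.001, 0.0]]
```

View pics/side9z.png

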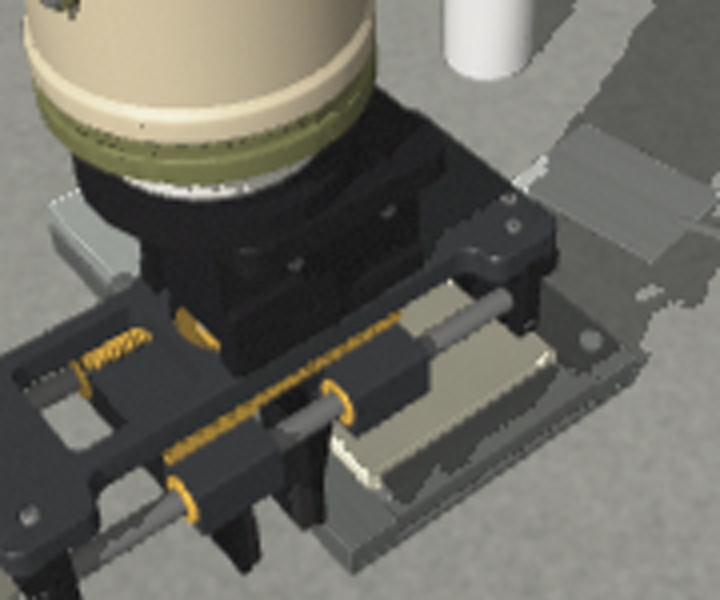

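View pics/top9z.png

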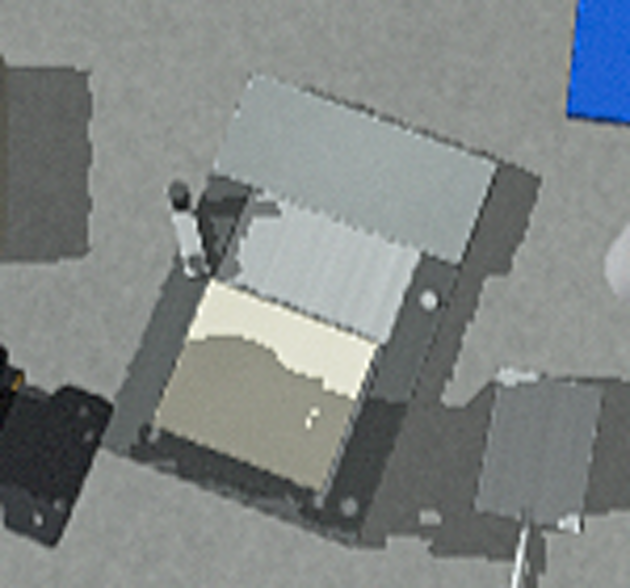

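```bash
python3 - <<'E'
from h import *
z=lambda x,y:(250+(x+.5)/4.2-.5,140+(y+.5)/4.2-.5)
J0T=np.array([604.5,53.2]);yt=-.3
def wj(p):
    c,s=np.cos(yt),np.sin(yt); d=p[:2]*1000-J0T; return np.array([c*d[0]+s*d[1],-s*d[0]+c*d[1]]).round(1)
for k,(p,h) in dict(hL=((216,175),.031),hR=((462,262),.031),tL=((211,280),.024),tR=((378,346),.024),nL=((155,430),.024),nR=((322,490),.024),jNL=((103,447),.018),piv=((196,262),.0265),pin=((180,188),.0605)).items():
    w=onz('top',z(*p),h);print(k,(w*1000).round(1),wj(w))
E
```

```text
hL [679.6 112.2  31. ] [54.3 78.5]
hR [635.  -41.4  31. ] [ 57.1 -81.4]
tL [614.9 110.5  24. ] [-6.9 57.8]
tR [581.    6.4  24. ] [ -8.6 -51.7]
nL [521.  136.6  24. ] [-104.5   55. ]
nR [492.   34.7  24. ] [-102.   -50.9]
jNL [509.4 167.4  18. ] [-124.6   81. ]
piv [625.  120.3  26.5] [-0.3 70.2]
pin [661.6 131.1  60.5] [31.6 91.3]
```

The tile's far edge is at jig x of about -7.7 (home gives -7), and the gap at the bar has closed, so it is home. Next is the latch pin, at about world (660,132).

```bash
python3 - <<'E'
from h import *
print(rel([659.5,132,100],YAW+np.pi/2+.5)); print(rel([659.5,132,100])); print(onz('top',(236,175),.055))
E
```

```text
(array([  17.6, -185.8,  -54.1]), array([-0.49 ,  0.003, -0.001]))
(array([  17.6, -185.8,  -54.1]), array([0., 0., 0.]))
[0.6778923  0.27607454 0.055     ]
```

Emit:
{"fn": "arm_command", "kwargs": {
  "targets": [
    [120,0,-25,-8,-0.05,0,0],
    [120,0,-50,-16,-0.1,0,0],
    [120,0,-75,-24,-0.15,0,0],
    [120,0,-100,-32,-0.2,0,0],
    [120,0,-125,-38,-0.27,0,0],
    [120,5,-150,-45,-0.35,0,0],
    [120,10,-175,-51,-0.42,0,0],
    [120,17,-186,-54,-0.49,0,0],
    [120,17,-186,-54,-0.49,0,0],
    [120,17,-186,-54,-0.49,0,0]
  ]
}}

```text
time: 16.55
ee_pos: [0.66, 0.1228, 0.1005]
eef_rot: [-0.543, 0.453, 0.544, 0.452]
ft_force: [1.1, 0.7, 0.1]
width: 0.0458
```

```bash
python3 - <<'E'
from h import *
st(); print(rel([659.5,132,35]))
for n,(x,y,w,h,f) in dict(side=(190,130,180,150,4)).items():
    im=camera(n); cv2.imwrite(f"pics/{n}10z.png",cv2.resize(im[y:y+h,x:x+w,::-1],None,fx=f,fy=f,interpolation=cv2.INTER_CUBIC))
E
```

```text
t 16.55 pos [660.  122.8 100.5] jig [34.8 82.2] F [1.1 0.7 0.1] w 45.8 zhead 1.752 q7 [-0.37  0.52  0.16  1.47 -0.08  1.16  1.56]
[[-0.002, -0.984, -0.18], [0.0, -0.18, 0.984], [-1.0, 0.001, 0.0]]
(array([65.5, -1.3,  9.1]), array([0., 0., 0.]))
```

View pics/side10z.png

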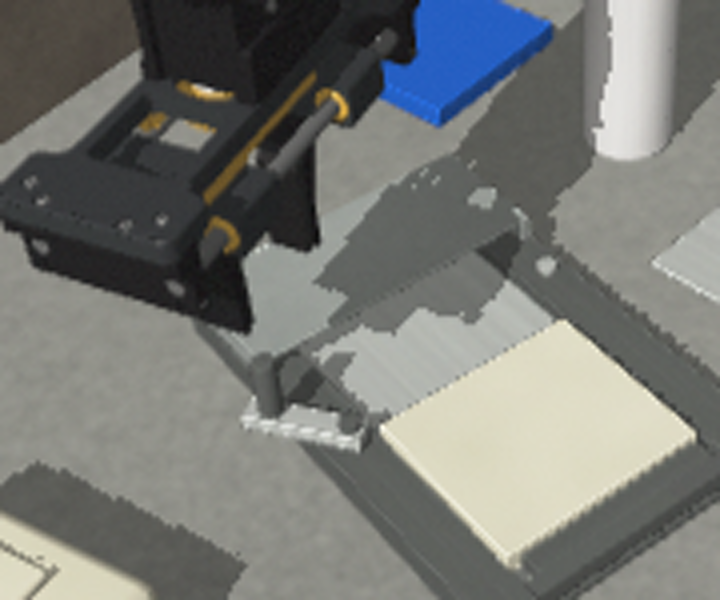

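Emit:
{"fn": "arm_command", "kwargs": {
  "targets": [
    [120,0,-1,9,0,0,0],
    [120,15,-1,9,0,0,0],
    [120,30,-1,9,0,0,0],
    [120,30,-1,9,0,0,0]
  ]
}}

```text
time: 17.0
ee_pos: [0.658, 0.1314, 0.0674]
eef_rot: [-0.543, 0.454, 0.545, 0.451]
ft_force: [-0.3, 0.3, -0.4]
width: 0.046
```

```bash
python3 - <<'E'
from h import *
st(); print(rel([659.5,132,35]))
for n,(x,y,w,h,f) in dict(side=(190,130,180,150,4)).items():
    im=camera(n); cv2.imwrite(f"pics/{n}11z.png",cv2.resize(im[y:y+h,x:x+w,::-1],None,fx=f,fy=f,interpolation=cv2.INTER_CUBIC))
E
```

```text
t 17.0 pos [658.  131.4  67.4] jig [30.3 89.8] F [-0.3  0.3 -0.4] w 46.0 zhead 1.754 q7 [-0.37  0.55  0.15  1.5  -0.09  1.1   1.55]
[[-0.005, -0.983, -0.183], [-0.001, -0.183, 0.983], [-1.0, 0.005, -0.0]]
(array([32.4, -1.8,  0.3]), array([0., 0., 0.]))
```

View pics/side11z.png

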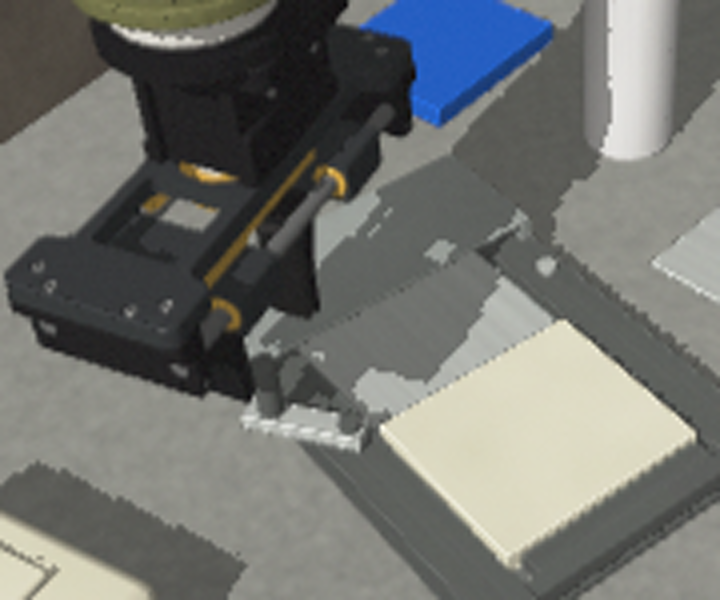

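```bash
python3 - <<'E'
from h import *
s=read_state()['ee_pos'].copy(); s[2]=.0605
for n,q in(('side',(190+268/4,130+356/4)),):
    print(proj(n,s), q, onz(n,q,.0605)*1000)
E
```

```text
[255.50790711 218.34193295] (257.0, 219.0) [655.42918214 131.06109374  60.5       ]
```

Emit:
{"fn": "arm_command", "kwargs": {
  "targets": [
    [120,8,-1,0,0,0,0],
    [120,16,-2,0,0,0,0],
    [120,24,-2,0,0,0,0],
    [120,32,-2,0,0,0,0],
    [120,32,-2,0,0,0,0]
  ]
}}

```text
time: 17.55
ee_pos: [0.6612, 0.1317, 0.0373]
eef_rot: [-0.543, 0.453, 0.544, 0.452]
ft_force: [-0.3, 0.5, -0.3]
width: 0.0461
```

Now I'll grip the pin lightly.

Emit:
{"fn": "arm_command", "kwargs": {
  "targets": [
    [200,1,0,0,0,0,0],
    [230,1,0,0,0,0,0],
    [255,1,0,0,0,0,0],
    [255,1,0,0,0,0,0],
    [255,1,0,0,0,0,0],
    [255,1,0,0,0,0,0]
  ],
  "newtons": 8
}}

```text
time: 18.15
ee_pos: [0.6624, 0.1323, 0.0382]
eef_rot: [0.544, -0.452, -0.544, -0.452]
ft_force: [-0.0, 1.9, 1.0]
width: 0.0113
```

```bash
python3 - <<'E'
from h import *
st()
for n,(x,y,w,h,f) in dict(side=(190,130,180,150,4)).items():
    im=camera(n); cv2.imwrite(f"pics/{n}12z.png",cv2.resize(im[y:y+h,x:x+w,::-1],None,fx=f,fy=f,interpolation=cv2.INTER_CUBIC))
E
```

```text
t 18.15 pos [662.4 132.3  38.2] jig [34.2 91.9] F [-0.   1.9  1. ] w 11.3 zhead 1.754 q7 [-0.37  0.59  0.15  1.51 -0.09  1.05  1.55]
[[0.001, -0.983, -0.182], [0.001, -0.182, 0.983], [-1.0, -0.001, 0.0]]
```

View pics/side12z.png

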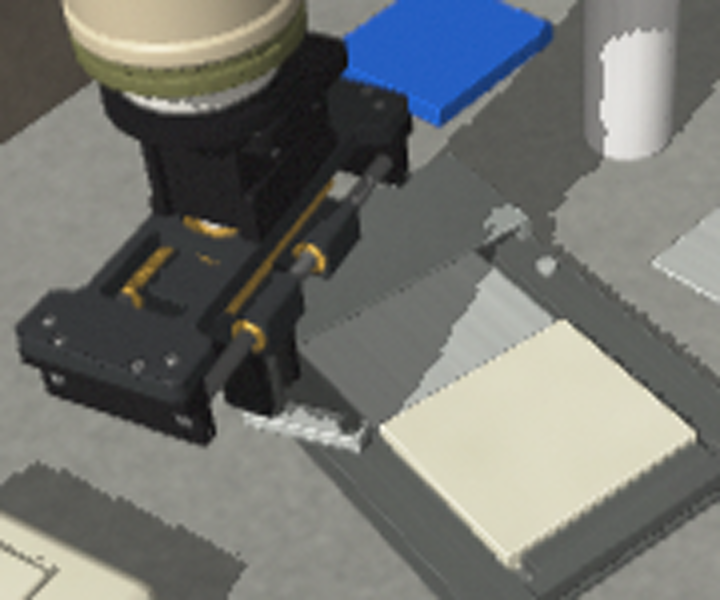

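The opening of 11.3 mm means the pin is held between the pads. I'll swing it along the arc about the pivot, turning the hand with it.

```bash
python3 - <<'E'
from math import *
for a in [.1*i for i in range(1,11)]:
    print([round(v,1) for v in (41-41*cos(a)-4*sin(a), -4-41*sin(a)+4*cos(a),a)])
E
```

```text
[-0.2, -4.1, 0.1]
[0.0, -8.2, 0.2]
[0.6, -12.3, 0.3]
[1.7, -16.3, 0.4]
[3.1, -20.1, 0.5]
[4.9, -23.8, 0.6]
[7.1, -27.4, 0.7]
[9.6, -30.6, 0.8]
[12.4, -33.6, 0.9]
[15.5, -36.3, 1.0]
```

Emit:
{"fn": "arm_command", "kwargs": {
  "targets": [
    [255,0,0,-4,0.1,0,0],
    [255,0,0,-8,0.2,0,0],
    [255,0,0.6,-12.3,0.3,0,0],
    [255,0,1.7,-16.3,0.4,0,0],
    [255,0,3,-20,0.5,0,0]
  ],
  "newtons": 12
}}

```text
time: 18.7
ee_pos: [0.663, 0.1122, 0.0382]
eef_rot: [-0.414, 0.573, 0.414, 0.574]
ft_force: [-0.1, 2.0, 0.5]
width: 0.0116
```

```bash
python3 - <<'E'
from h import *
st()
for n,(x,y,w,h,f) in dict(side=(190,130,180,150,4)).items():
    im=camera(n); cv2.imwrite(f"pics/{n}13z.png",cv2.resize(im[y:y+h,x:x+w,::-1],None,fx=f,fy=f,interpolation=cv2.INTER_CUBIC))
E
```

```text
t 18.7 pos [663.  112.2  38.2] jig [40.9 72.9] F [-0.1  2.   0.5] w 11.6 zhead 1.25 q7 [-0.42  0.59  0.25  1.52 -0.16  1.05  1.12]
[[0.001, -0.949, 0.315], [0.001, 0.315, 0.949], [-1.0, -0.0, 0.001]]
```

View pics/side13z.png

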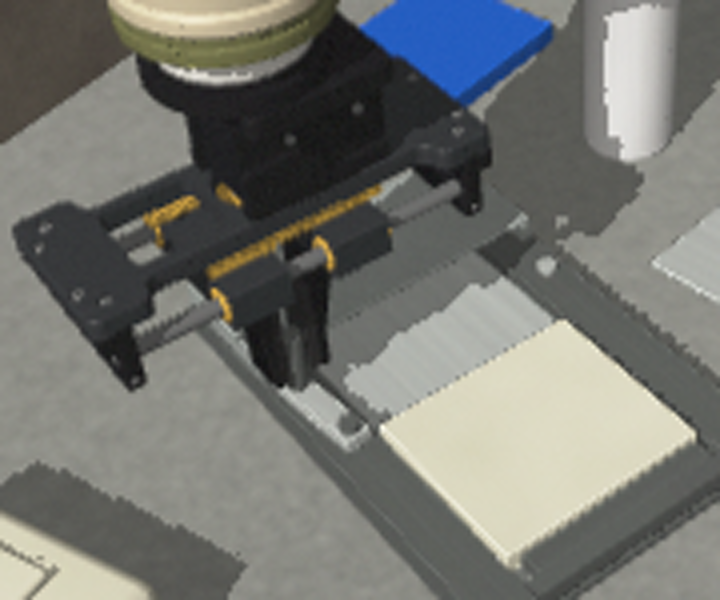

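The latch now lies along the rail (about 0 rad). The pin sits some 5 mm toward the pivot within the pads, so I'll correct the radius while going on.

Emit:
{"fn": "arm_command", "kwargs": {
  "targets": [
    [255,0,2,-3.8,0.1,0,0],
    [255,0,4,-7.5,0.2,0,0],
    [255,0,6,-11.2,0.3,0,0],
    [255,0,8,-14.8,0.4,0,0],
    [255,0,9.7,-18.2,0.5,0,0],
    [255,0,11.6,-21.5,0.6,0,0],
    [255,0,13.9,-24.5,0.7,0,0],
    [255,0,16.5,-27.3,0.8,0,0]
  ],
  "newtons": 7
}}

```text
time: 19.55
ee_pos: [0.6408, 0.0879, 0.0389]
eef_rot: [-0.159, 0.688, 0.156, 0.691]
ft_force: [7.5, -7.3, -0.6]
width: 0.0116
```

```bash
python3 - <<'E'
from h import *
st()
for n,(x,y,w,h,f) in dict(side=(190,130,180,150,4)).items():
    im=camera(n); cv2.imwrite(f"pics/{n}14z.png",cv2.resize(im[y:y+h,x:x+w,::-1],None,fx=f,fy=f,interpolation=cv2.INTER_CUBIC))
E
```

```text
t 19.55 pos [640.8  87.9  38.9] jig [27.  43.1] F [ 7.5 -7.3 -0.6] w 11.6 zhead 0.45 q7 [-0.53  0.56  0.43  1.61 -0.26  1.02  0.42]
[[0.005, -0.435, 0.901], [-0.003, 0.901, 0.435], [-1.0, -0.005, 0.003]]
```

View pics/side14z.png

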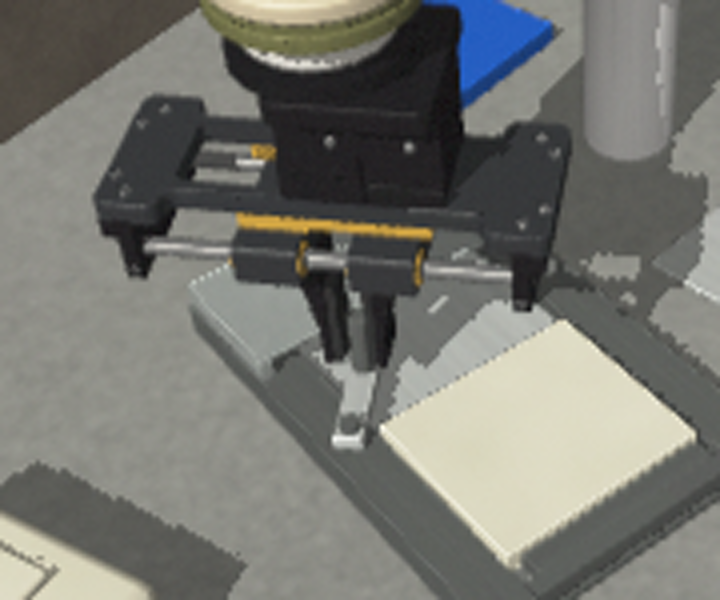

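The pin is still at the edge of the pads, held by friction. I'll open, shift 6 mm toward the pivot, and grip again.

Emit:
{"fn": "arm_command", "kwargs": {
  "targets": [
    [185,0,0,0,0,0,0],
    [185,0,0,0,0,0,0],
    [185,0,3,0,0,0,0],
    [185,0,5,0,0,0,0],
    [185,0,5,0,0,0,0],
    [255,0,5,0,0,0,0],
    [255,0,5,0,0,0,0],
    [255,0,5,0,0,0,0],
    [255,0,5,0,0,0,0]
  ],
  "newtons": 8
}}

```text
time: 20.5
ee_pos: [0.6365, 0.0954, 0.038]
eef_rot: [-0.159, 0.689, 0.159, 0.689]
ft_force: [0.0, -0.3, 0.0]
width: 0.0115
```

```bash
python3 - <<'E'
from h import *
st()
for n,(x,y,w,h,f) in dict(side=(190,130,180,150,4)).items():
    im=camera(n); cv2.imwrite(f"pics/{n}15z.png",cv2.resize(im[y:y+h,x:x+w,::-1],None,fx=f,fy=f,interpolation=cv2.INTER_CUBIC))
E
```

```text
t 20.5 pos [636.5  95.4  38. ] jig [20.7 48.9] F [ 0.  -0.3  0. ] w 11.5 zhead 0.454 q7 [-0.54  0.56  0.42  1.62 -0.26  1.02  0.42]
[[0.0, -0.438, 0.899], [0.0, 0.899, 0.438], [-1.0, 0.0, 0.0]]
```

View pics/side15z.png

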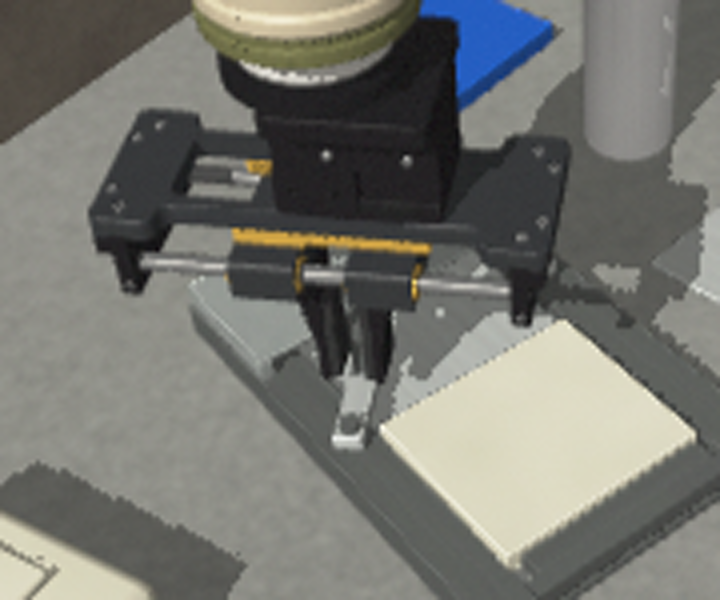

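The numbers disagree with that reading: by calibration the pin is about (25,43) in jig axes, so I over-corrected. The pin shows in the gap whatever its depth. I'll reopen, go back 6 mm and grip again.

Emit:
{"fn": "arm_command", "kwargs": {
  "targets": [
    [185,0,0,0,0,0,0],
    [185,0,0,0,0,0,0],
    [185,0,-3,0,0,0,0],
    [185,0,-6,0,0,0,0],
    [185,0,-6,0,0,0,0],
    [255,0,-6,0,0,0,0],
    [255,0,-6,0,0,0,0],
    [255,0,-6,0,0,0,0],
    [255,0,-6,0,0,0,0]
  ],
  "newtons": 8
}}

```text
time: 21.45
ee_pos: [0.639, 0.0902, 0.0379]
eef_rot: [-0.159, 0.689, 0.159, 0.689]
ft_force: [-0.4, -0.7, -0.8]
width: 0.012
```

```bash
python3 - <<'E'
from h import *
st()
im=camera('top'); cv2.imwrite("pics/top16z.png",cv2.resize(im[140:280,250:400,::-1],None,fx=4,fy=4,interpolation=cv2.INTER_CUBIC))
E
```

```text
t 21.45 pos [639.   90.2  37.9] jig [24.6 44.7] F [-0.4 -0.7 -0.8] w 12.0 zhead 0.454 q7 [-0.53  0.56  0.42  1.61 -0.26  1.03  0.43]
[[-0.0, -0.439, 0.899], [0.0, 0.899, 0.439], [-1.0, 0.0, 0.0]]
```

View pics/top16z.png

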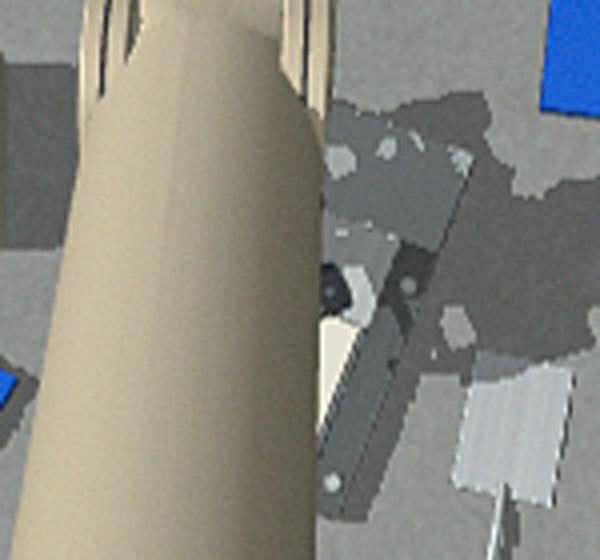

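Emit:
{"fn": "arm_command", "kwargs": {
  "targets": [
    [255,0,0,-3.6,0.1,0,0],
    [255,0,0.2,-7.2,0.2,0,0],
    [255,0,0.9,-10.8,0.3,0,0],
    [255,0,1.9,-14.2,0.4,0,0],
    [255,0,3.2,-17.6,0.5,0,0],
    [255,0,4.9,-20.8,0.6,0,0],
    [255,0,6.9,-23.8,0.7,0,0],
    [255,0,8,-25.5,0.76,0,0],
    [255,0,8,-25.5,0.76,0,0]
  ]
}}

```text
time: 22.4
ee_pos: [0.6153, 0.0868, 0.0385]
eef_rot: [0.109, 0.697, -0.108, 0.701]
ft_force: [12.2, 2.3, -9.4]
width: 0.0115
```

```bash
python3 - <<'E'
from h import *
st()
im=camera('side'); cv2.imwrite("pics/side17z.png",cv2.resize(im[130:280,190:370,::-1],None,fx=4,fy=4,interpolation=cv2.INTER_CUBIC))
E
```

```text
t 22.4 pos [615.3  86.8  38.5] jig [ 3.  34.4] F [12.2  2.3 -9.4] w 11.5 zhead -0.307 q7 [-0.67  0.54  0.59  1.69 -0.35  1.01 -0.27]
[[0.006, 0.303, 0.953], [0.0, 0.953, -0.303], [-1.0, 0.002, 0.006]]
```

View pics/side17z.png

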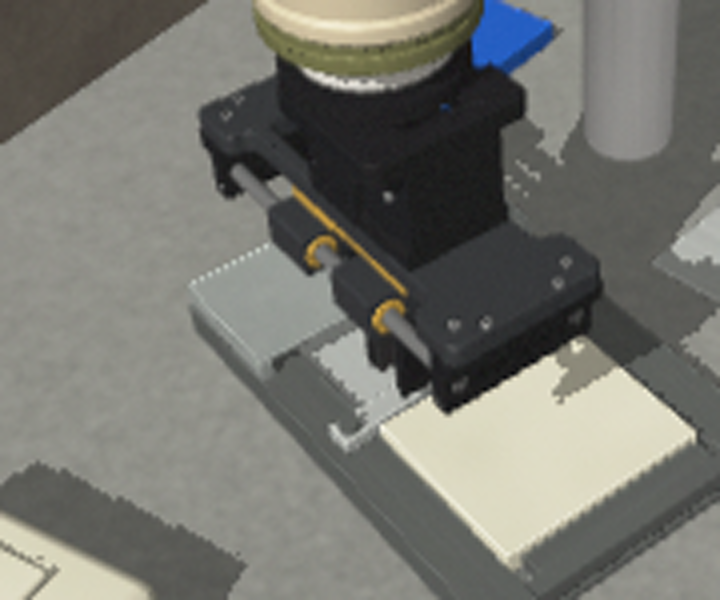

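The force rose to 12 N against a pin friction of 2 N, and the bar lies along the tile's far edge. I'll let go, back off and check.

Emit:
{"fn": "arm_command", "kwargs": {
  "targets": [
    [180,0,0,0,0,0,0],
    [180,0,0,0,0,0,0],
    [180,0,0,0,0,0,0],
    [180,-20,0,0,0,0,0],
    [180,-45,0,0,0,0,0],
    [180,-70,0,0,0,0,0],
    [180,-80,40,0,0,0,0],
    [180,-80,80,0,0,0,0],
    [180,-80,120,0,0,0,0],
    [180,-80,160,0,0,0,0]
  ]
}}

```text
time: 23.45
ee_pos: [0.6608, 0.2401, 0.118]
eef_rot: [0.108, 0.699, -0.108, 0.699]
ft_force: [0.1, -0.3, -0.1]
width: 0.0255
```

Emit:
{"fn": "arm_command", "kwargs": {
  "targets": [
    [180,0,10,-30,0,0,0],
    [180,0,20,-60,0,0,0],
    [180,0,30,-90,0,0,0],
    [180,0,30,-100,0,0,0],
    [180,0,30,-100,0,0,0]
  ]
}}

```text
time: 23.95
ee_pos: [0.5732, 0.2983, 0.118]
eef_rot: [0.107, 0.699, -0.107, 0.699]
ft_force: [0.8, -0.6, 0.1]
width: 0.0256
```

```bash
python3 - <<'E'
from h import *
st()
im=camera('side'); cv2.imwrite("pics/side18z.png",cv2.resize(im[150:300,225:405,::-1],None,fx=4,fy=4,interpolation=cv2.INTER_CUBIC))
im=camera('top'); cv2.imwrite("pics/top18z.png",cv2.resize(im[140:280,250:400,::-1],None,fx=4.2,fy=4.2,interpolation=cv2.INTER_CUBIC))
E
```

```text
t 23.95 pos [573.2 298.3 118. ] jig [-101.   223.2] F [ 0.8 -0.6  0.1] w 25.6 zhead -0.304 q7 [-0.98  0.5   0.58  1.55 -0.29  1.18 -0.65]
[[-0.001, 0.299, 0.954], [0.0, 0.954, -0.299], [-1.0, 0.0, -0.001]]
```

View pics/side18z.png

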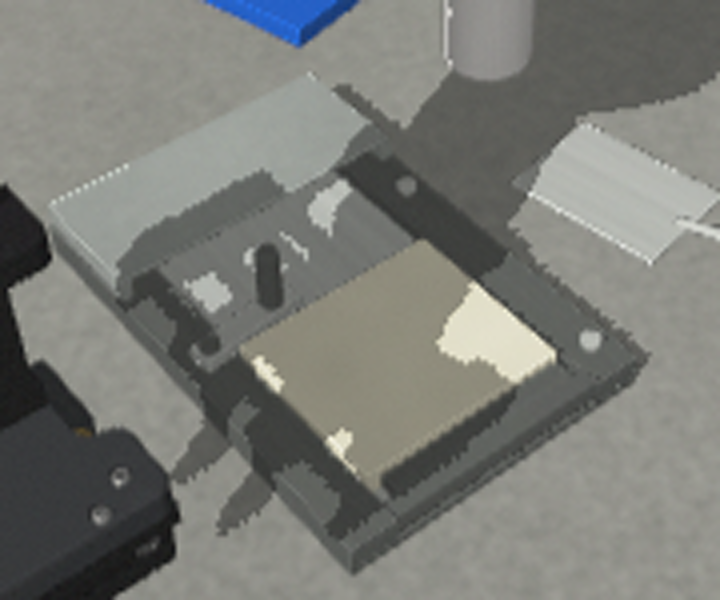

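View pics/top18z.png

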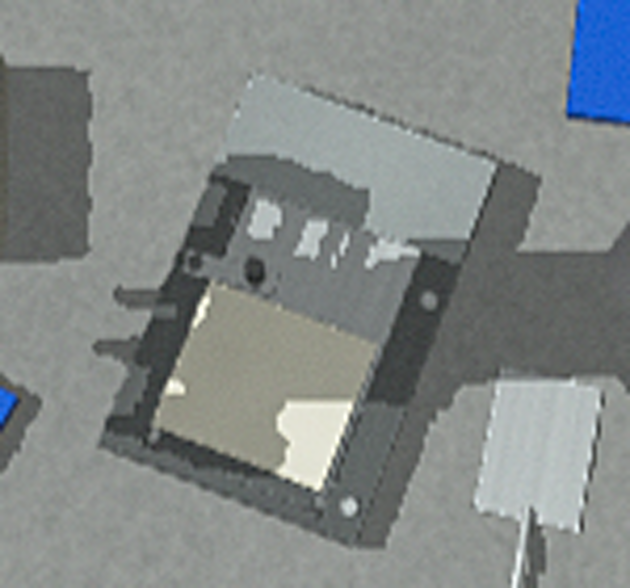

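```bash
python3 - <<'E'
from h import *
z=lambda x,y:(250+(x+.5)/4.2-.5,140+(y+.5)/4.2-.5)
s=lambda x,y:(225+(x+.5)/4-.5,150+(y+.5)/4-.5)
def fr(J,yt,p):
    c,s=np.cos(yt),np.sin(yt); d=p[:2]*1000-J; return np.array([c*d[0]+s*d[1],-s*d[0]+c*d[1]]).round(1)
for p in [(254,266),(254,272)]: print(fr([604.5,53.2],-.3,onz('top',z(*p),.0605)))
print('piv',fr([604.5,53.2],-.3,onz('top',z(195,262),.0265)))
print(fr([599.8,56.2],-.308,onz('side',s(267,249),.0605)),fr([599.8,56.2],-.308,onz('side',s(270,302),.0265)),'piv',fr([599.8,56.2],-.308,onz('side',s(206,350),.0265)))
im=camera('side')
a=im[195:245,265:320,::-1].astype(float)*2.2
cv2.imwrite('pics/s19.png',cv2.resize(np.clip(a,0,255).astype('uint8'),None,fx=12,fy=12,interpolation=cv2.INTER_CUBIC))
E
```

```text
[ 3.  32.8]
[-0.4 31.4]
piv [-0.5 70.8]
[ 5.8 30.6] [ 5.5 32.1] piv [-0.2 71.7]
```

View pics/s19.png

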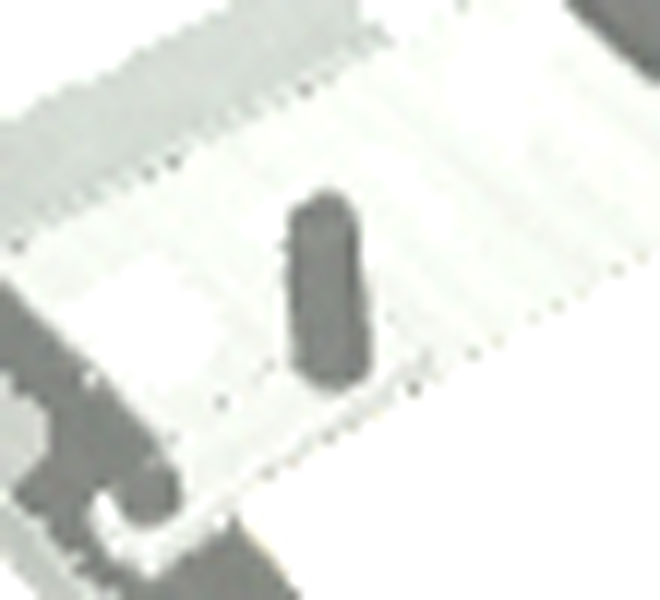

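The pin's bearing from the pivot comes out at about 1.45–1.55 rad, which is too uncertain to call "fully across". I'll push it with shut fingers from the far side until it stalls.

```bash
python3 - <<'E'
from h import *
print(rel(np.r_[j2w(34,34),100]), rel(np.r_[j2w(34,34),40],YAW))
E
```

```text
(array([  18.3, -187.4,  132. ]), array([0., 0., 0.])) (array([  78.3, -187.4,  132. ]), array([-0.001,  0.001,  0.   ]))
```

Emit:
{"fn": "arm_command", "kwargs": {
  "targets": [
    [255,0,-30,22,0,0,0],
    [255,0,-60,44,0,0,0],
    [255,0,-90,66,0,0,0],
    [255,0,-120,88,0,0,0],
    [255,0,-150,110,0,0,0],
    [255,0,-175,125,0,0,0],
    [255,5,-187,132,0,0,0],
    [255,15,-187,132,0,0,0],
    [255,18,-187,132,0,0,0],
    [255,18,-187,132,0,0,0]
  ],
  "newtons": 30
}}

```text
time: 25.1
ee_pos: [0.6432, 0.0816, 0.0986]
eef_rot: [0.107, 0.7, -0.107, 0.698]
ft_force: [-0.3, 0.4, -0.0]
width: 0.0004
```

```bash
python3 - <<'E'
from h import *
st(); print(rel(np.r_[j2w(34,34),40],YAW))
E
```

```text
t 25.1 pos [643.2  81.6  98.6] jig [31.2 37.8] F [-0.3  0.4 -0. ] w 0.4 zhead -0.303 q7 [-0.65  0.54  0.62  1.56 -0.33  1.15 -0.26]
[[-0.002, 0.299, 0.954], [0.001, 0.954, -0.299], [-1.0, -0.0, -0.002]]
(array([58.6, -3.8,  2.9]), array([ 0.004, -0.002,  0.   ]))
```

Emit:
{"fn": "arm_command", "kwargs": {
  "targets": [
    [255,10,-4,3,0,0,0],
    [255,25,-4,3,0,0,0],
    [255,40,-4,3,0,0,0],
    [255,56,-4,3,0,0,0],
    [255,56,-4,3,0,0,0],
    [255,56,-4,0,0,0,0],
    [255,56,-4,-1,0,0,0],
    [255,56,-4,-1,0,0,0]
  ]
}}

```text
time: 25.9
ee_pos: [0.6422, 0.0759, 0.0447]
eef_rot: [0.108, 0.698, -0.107, 0.699]
ft_force: [-0.2, 0.6, -0.1]
width: 0.0005
```

Emit:
{"fn": "arm_command", "kwargs": {
  "targets": [
    [255,0,0,-1,0,0,0],
    [255,0,0,-2,0,0,0],
    [255,0,0,-3,0,0,0],
    [255,0,0,-3,0,0,0]
  ]
}}

```text
time: 26.3
ee_pos: [0.6389, 0.0768, 0.044]
eef_rot: [0.108, 0.699, -0.108, 0.699]
ft_force: [-0.1, 0.4, -0.2]
width: 0.0003
```

Emit:
{"fn": "arm_command", "kwargs": {
  "targets": [
    [255,0,0,-1,0,0,0],
    [255,0,0,-2,0,0,0],
    [255,0,0,-3,0,0,0],
    [255,0,0,-3,0,0,0]
  ]
}}

```text
time: 26.7
ee_pos: [0.636, 0.0776, 0.0439]
eef_rot: [0.108, 0.699, -0.108, 0.699]
ft_force: [-0.1, 0.6, 0.4]
width: 0.0002
```

```bash
python3 - <<'E'
from h import *
st()
im=camera('side'); cv2.imwrite("pics/side20z.png",cv2.resize(im[130:280,210:390,::-1],None,fx=4,fy=4,interpolation=cv2.INTER_CUBIC))
E
```

```text
t 26.7 pos [636.   77.6  43.9] jig [25.6 31.8] F [-0.1  0.6  0.4] w 0.2 zhead -0.306 q7 [-0.64  0.58  0.6   1.63 -0.36  1.05 -0.24]
[[-0.0, 0.301, 0.954], [0.0, 0.954, -0.301], [-1.0, 0.0, -0.0]]
```

View pics/side20z.png

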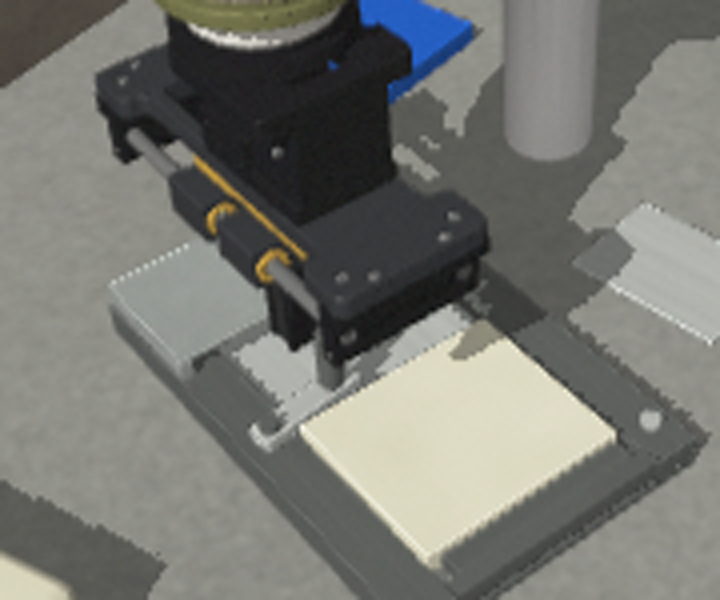

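Emit:
{"fn": "arm_command", "kwargs": {
  "targets": [
    [255,0,0,-1,0,0,0],
    [255,0,0,-2,0,0,0],
    [255,0,0,-3,0,0,0],
    [255,0,0,-4,0,0,0],
    [255,0,0,-4,0,0,0]
  ]
}}

```text
time: 27.25
ee_pos: [0.6322, 0.0789, 0.0439]
eef_rot: [0.108, 0.699, -0.108, 0.699]
ft_force: [0.4, 0.5, -0.2]
width: 0.0006
```

Emit:
{"fn": "arm_command", "kwargs": {
  "targets": [
    [255,0,0,-1,0,0,0],
    [255,0,0,-2,0,0,0],
    [255,0,0,-3,0,0,0],
    [255,0,0,-3,0,0,0]
  ]
}}

```text
time: 27.65
ee_pos: [0.63, 0.0794, 0.0441]
eef_rot: [0.108, 0.698, -0.108, 0.699]
ft_force: [4.4, -1.6, -2.2]
width: 0.0002
```

Emit:
{"fn": "arm_command", "kwargs": {
  "targets": [
    [255,0,0,-1,0,0,0],
    [255,0,0,-1,0,0,0],
    [255,0,0,-1,0,0,0]
  ]
}}

```text
time: 27.95
ee_pos: [0.6295, 0.0794, 0.0442]
eef_rot: [0.108, 0.698, -0.108, 0.7]
ft_force: [6.4, -1.1, -3.7]
width: 0.0006
```

Emit:
{"fn": "arm_command", "kwargs": {
  "targets": [
    [255,0,0,-1,0,0,0],
    [255,0,0,-1,0,0,0],
    [255,0,0,-1,0,0,0]
  ]
}}

```text
time: 28.25
ee_pos: [0.6291, 0.0794, 0.0442]
eef_rot: [0.108, 0.698, -0.108, 0.7]
ft_force: [8.2, -2.3, -5.3]
width: 0.0003
```

```bash
python3 - <<'E'
from h import *
st()
E
```

```text
t 28.25 pos [629.1  79.4  44.2] jig [18.4 31.5] F [ 8.2 -2.3 -5.3] w 0.3 zhead -0.307 q7 [-0.65  0.56  0.6   1.65 -0.36  1.04 -0.25]
[[0.003, 0.302, 0.953], [-0.001, 0.953, -0.302], [-1.0, 0.0, 0.003]]
```

The force climbs from 4.7 to 8.5 N with hardly any motion, which is well above the 2 N friction. The latch is against its limit, so I'll retreat.

Emit:
{"fn": "arm_command", "kwargs": {
  "targets": [
    [255,0,0,3,0,0,0],
    [255,0,0,8,0,0,0],
    [255,0,0,12,0,0,0],
    [255,-20,0,12,0,0,0],
    [255,-50,0,12,0,0,0],
    [255,-85,0,12,0,0,0],
    [255,-120,0,12,0,0,0],
    [255,-130,40,0,0,0,0],
    [255,-130,85,-20,0,0,0],
    [255,-130,130,-40,0,0,0]
  ]
}}

```text
time: 29.25
ee_pos: [0.6286, 0.2176, 0.1747]
eef_rot: [0.108, 0.699, -0.108, 0.699]
ft_force: [1.0, -0.3, -0.2]
width: 0.0004
```

Emit:
{"fn": "arm_command", "kwargs": {
  "targets": [
    [255,0,40,-30,0,0,0],
    [255,0,80,-60,0,0,0],
    [255,0,120,-90,0,0,0],
    [255,0,160,-120,0,0,0],
    [255,0,200,-150,0,0,0],
    [255,0,200,-150,0,0,0],
    [255,0,200,-150,0,0,0]
  ]
}}

```text
time: 29.95
ee_pos: [0.5447, 0.4536, 0.1733]
eef_rot: [0.106, 0.699, -0.107, 0.699]
ft_force: [0.8, -1.9, 0.3]
width: 0.0003
```

```bash
python3 - <<'E'
from h import *
st()
im=camera('side'); cv2.imwrite("pics/side21.png",im[:,:,::-1]);cv2.imwrite("pics/side21z.png",cv2.resize(im[150:300,225:405,::-1],None,fx=4,fy=4,interpolation=cv2.INTER_CUBIC))
im=camera('top'); cv2.imwrite("pics/top21.png",im[:,:,::-1]);cv2.imwrite("pics/top21z.png",cv2.resize(im[140:280,250:400,::-1],None,fx=4.2,fy=4.2,interpolation=cv2.INTER_CUBIC))
E
```

```text
t 29.95 pos [544.7 453.6 173.3] jig [-175.1  362.7] F [ 0.8 -1.9  0.3] w 0.3 zhead -0.303 q7 [-1.11  0.59  0.55  1.29 -0.3   1.34 -0.87]
[[-0.001, 0.298, 0.954], [-0.001, 0.954, -0.298], [-1.0, -0.001, -0.001]]
```

View pics/side21z.png

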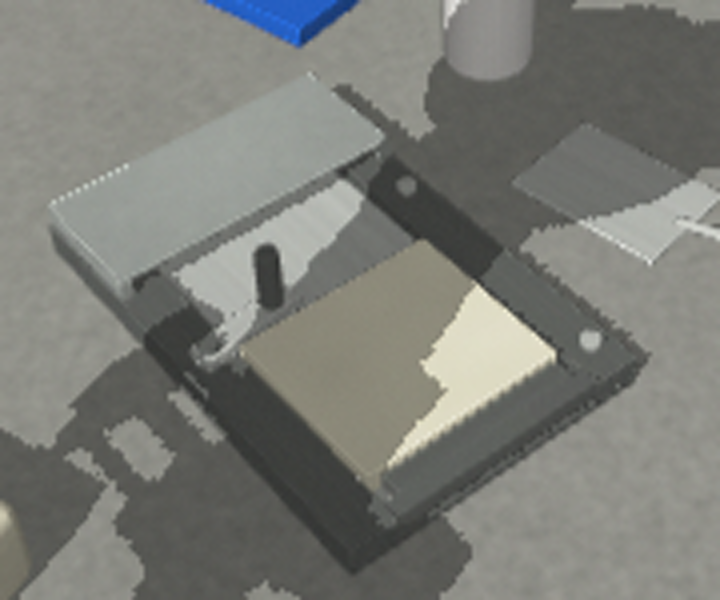

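View pics/top21z.png

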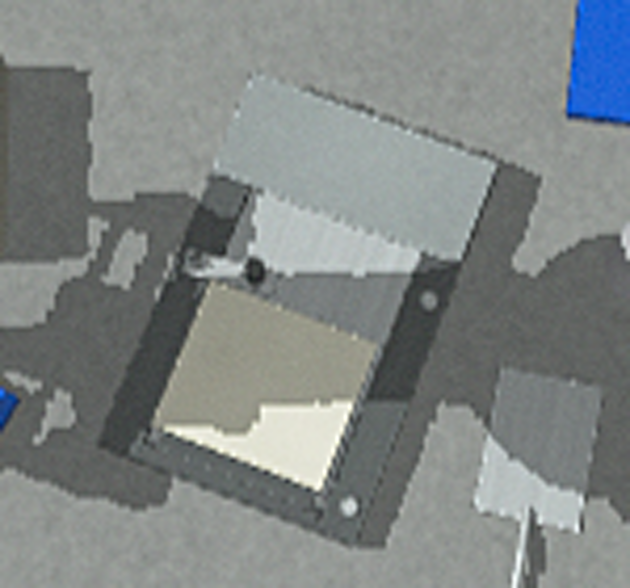

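View pics/top21.png

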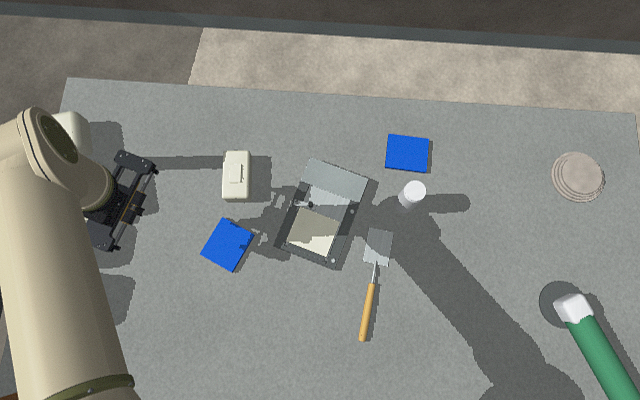

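The bystanders look untouched. The latch angle measurement is still rough, so I'll move the arm's shadow off the jig for a clean look.

Emit:
{"fn": "arm_command", "kwargs": {
  "targets": [
    [255,-5,2,-30,0,0,0],
    [255,-10,4,-60,0,0,0],
    [255,-15,6,-90,0,0,0],
    [255,-20,8,-120,0,0,0],
    [255,-25,10,-150,0,0,0],
    [255,-30,12,-180,0,0,0],
    [255,-35,14,-210,0,0,0],
    [255,-40,16,-240,0,0,0],
    [255,-45,20,-270,0,0,0],
    [255,-50,22,-285,0,0,0]
  ]
}}

```text
time: 31.05
ee_pos: [0.2792, 0.5593, 0.2244]
eef_rot: [0.108, 0.699, -0.107, 0.699]
ft_force: [-0.6, -0.6, 0.5]
width: 0.0001
```

```bash
python3 - <<'E'
from h import *
st()
im=camera('side'); cv2.imwrite("pics/side22.png",im[:,:,::-1]);cv2.imwrite("pics/side22z.png",cv2.resize(im[190:250,250:330,::-1],None,fx=9,fy=9,interpolation=cv2.INTER_CUBIC))
im=camera('top'); cv2.imwrite("pics/top22.png",im[:,:,::-1]);cv2.imwrite("pics/top22z.png",cv2.resize(im[170:240,280:350,::-1],None,fx=8,fy=8,interpolation=cv2.INTER_CUBIC))
E
```

```text
t 31.05 pos [279.2 559.3 224.4] jig [-460.1  383.1] F [-0.6 -0.6  0.5] w 0.1 zhead -0.305 q7 [-1.57  0.35  0.5   1.48 -0.17  1.35 -1.36]
[[-0.001, 0.301, 0.954], [0.0, 0.954, -0.301], [-1.0, 0.0, -0.001]]
```

View pics/side22z.png

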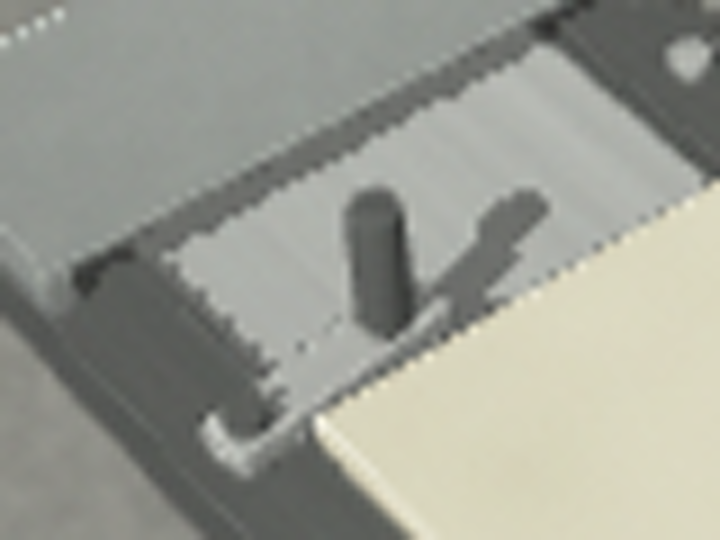

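View pics/top22z.png

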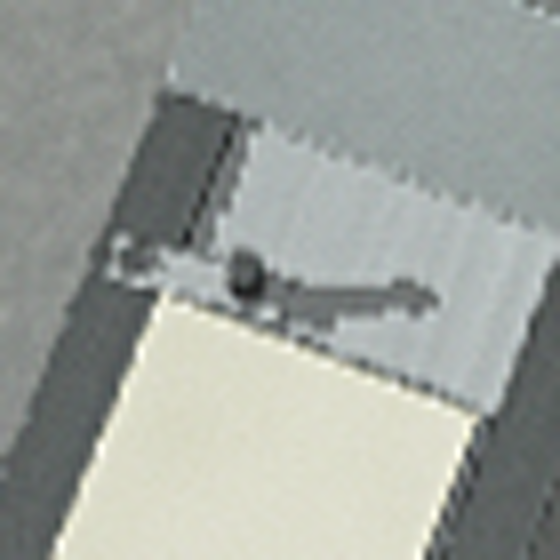

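```bash
python3 - <<'E'
from h import *
s=lambda x,y:(250+(x+.5)/9-.5,190+(y+.5)/9-.5)
t=lambda x,y:(280+(x+.5)/8-.5,170+(y+.5)/8-.5)
def P(n,f,p,z): return onz(n,f(*p),z)[:2]*1000
def ang(a,b): d=b-a; return np.degrees(np.arctan2(d[1],d[0])).round(1)
A=P('side',s,(240,450),.0265);B=P('side',s,(440,303),.0265)
C=P('side',s,(318,418),.024);D=P('side',s,(720,185),.024)
print('side bar',A,B,ang(A,B),'tile',C,D,ang(C,D))
n=np.array([-(D-C)[1],(D-C)[0]])/np.linalg.norm(D-C)
pin=P('side',s,(375,200),.0605); pb=P('side',s,(387,325),.0265); kn=P('side',s,(245,408),.0265)
print('dist from tile edge: bar ends',n@(A-C),n@(B-C),'pin',n@(pin-C),n@(pb-C),'knob',n@(kn-C),'kn-pin',np.linalg.norm(kn-pb))
C=P('top',t,(165,298),.024);D=P('top',t,(480,415),.024)
n=np.array([-(D-C)[1],(D-C)[0]])/np.linalg.norm(D-C)
pin=P('top',t,(247,270),.0605); kn=P('top',t,(133,257),.0265)
print('top tile',C,D,ang(C,D),'len',np.linalg.norm(D-C),'pin',n@(pin-C),'knob',n@(kn-C),np.linalg.norm(kn-pin))
E
```

```text
side bar [617.59072239 129.01142491] [607.69005753  74.84228352] -100.4 tile [611.15264426 112.17244654] [578.87979079  12.12287179] -107.9
dist from tile edge: bar ends 0.9577573107335321 8.164691728659818 pin 12.407584860781707 10.084055643945995 knob 9.667760636870948 kn-pin 35.48923427708563
top tile [613.6161409  109.50577733] [582.46495613   6.61072744] -106.8 len 107.50715140598068 pin 10.223046896503622 knob 8.42596747252634 39.132616675508174
```

```bash
python3 - <<'E'
import cv2
a=cv2.imread('pics/side22.png')[215:300,280:400];cv2.imwrite('pics/s23.png',cv2.resize(a,None,fx=6.5,fy=6.5,interpolation=cv2.INTER_CUBIC))
a=cv2.imread('pics/top22.png')[170:280,270:380];cv2.imwrite('pics/t23.png',cv2.resize(a,None,fx=5.4,fy=5.4,interpolation=cv2.INTER_CUBIC))
E
```

```text
(no output)
```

View pics/s23.png

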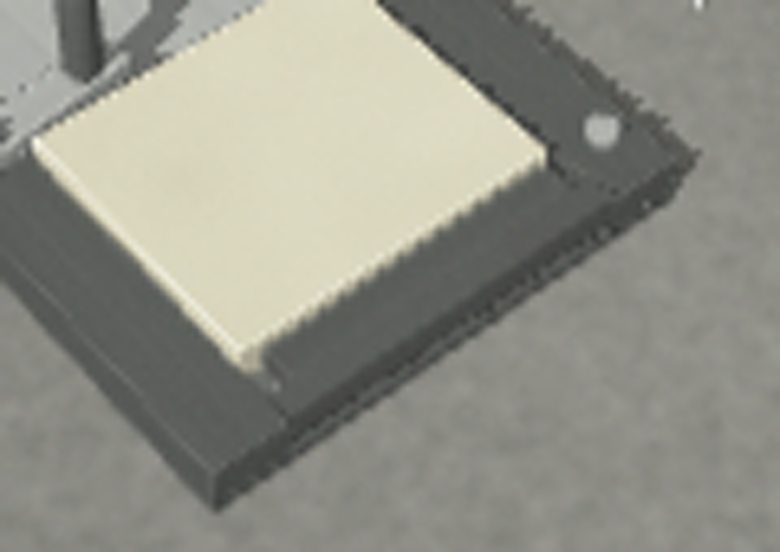

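View pics/t23.png

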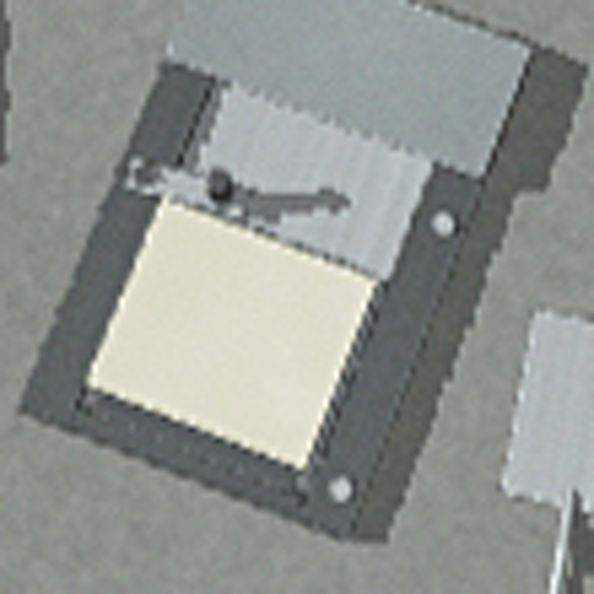

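```bash
python3 - <<'E'
from h import *
s=lambda x,y:(280+(x+.5)/6.5-.5,215+(y+.5)/6.5-.5)
t=lambda x,y:(270+(x+.5)/5.4-.5,170+(y+.5)/5.4-.5)
def P(n,f,p,z): return onz(n,f(*p),z)[:2]*1000
def dist(p,a,b):
    d=(b-a)/np.linalg.norm(b-a); return round(float(-(p-a)[0]*d[1]+(p-a)[1]*d[0]),1)
# top
a=P('top',t,(22,412),.018);b=P('top',t,(345,540),.018)
h1=P('top',t,(165,55),.031);h2=P('top',t,(483,176),.031)
print('jig near edge len',np.linalg.norm(b-a),'hood from near edge',dist(h1,a,b),dist(h2,a,b))
for k,p in dict(nL=(88,387),nR=(305,468),fL=(163,203),fR=(377,283)).items(): print(k,dist(P('top',t,p,.024),a,b),'from hood',dist(P('top',t,p,.024),h1,h2))
for z in(.0265,.03): print('knob',dist(P('top',t,(143,176),z),a,b),dist(P('top',t,(143,176),z),h1,h2))
print('pin',dist(P('top',t,(221,186),.0605),a,b),dist(P('top',t,(221,186),.0605),h1,h2))
a=P('side',s,(215,476),.018);b=P('side',s,(690,160),.018)
print('side len',np.linalg.norm(b-a))
for k,p in dict(nL=(237,350),nR=(543,152),fL=(37,140)).items(): print(k,dist(P('side',s,p,.024),a,b))
E
```

```text
jig near edge len 161.56531682975054 hood from near edge 181.9 181.9
nL 21.5 from hood -160.4
nR 23.5 from hood -158.4
fL 115.6 from hood -66.3
fR 116.8 from hood -65.1
knob 123.8 -58.1
knob 123.1 -58.8
pin 125.8 -56.1
side len 166.2789592799885
nL 23.8
nR 24.3
fL 116.4
```

```bash
python3 - <<'E'
import cv2
a=cv2.imread('pics/side0.png')[210:250,245:290];cv2.imwrite('pics/s24.png',cv2.resize(a,None,fx=14,fy=14,interpolation=cv2.INTER_NEAREST))
a=cv2.imread('pics/side22.png')[205:245,265:310];cv2.imwrite('pics/s25.png',cv2.resize(a,None,fx=14,fy=14,interpolation=cv2.INTER_NEAREST))
E
```

```text
(no output)
```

View pics/s24.png

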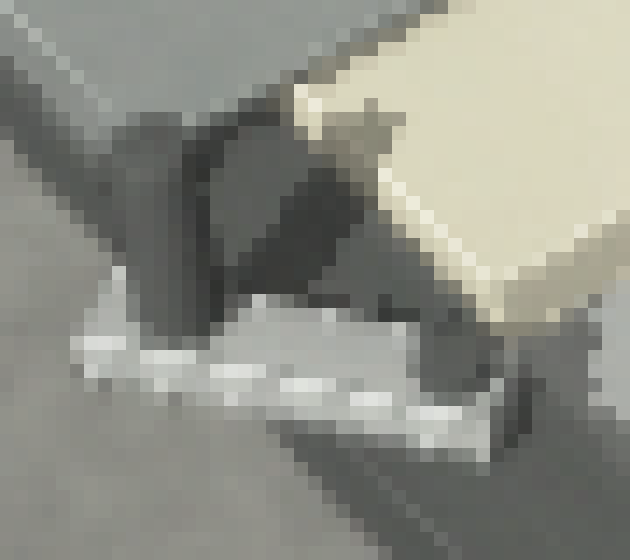

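View pics/s25.png

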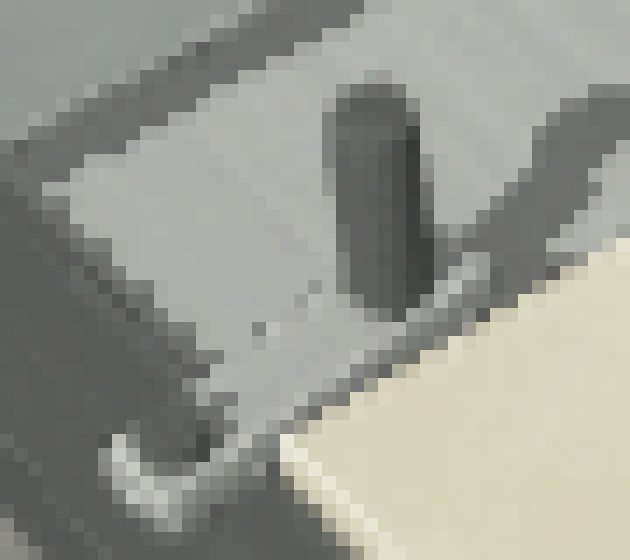

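```bash
python3 - <<'E'
from h import *
def mk(ox,oy): return lambda x,y:onz('side',(ox+x/14-.5,oy+y/14-.5),.0265)[:2]*1000
def dist(p,a,b):
    d=(b-a)/np.linalg.norm(b-a); return round(float(-(p-a)[0]*d[1]+(p-a)[1]*d[0]),1)
cam=camera_params('side')['xyz'][:2]*1000
def away(p,r): d=p-cam; return p+r*d/np.linalg.norm(d)
f=mk(245,210)
o1,o2=f(75,338),f(480,408); i1,i2=f(260,300),f(410,325)
print('width',dist(i1,o1,o2),dist(i2,o1,o2),'len',np.linalg.norm(o1-o2))
pin=away(f(178,348),6); kn=away(f(458,398),3.75)
print('pin',pin,dist(pin,o1,o2),'knob',kn,dist(kn,o1,o2),np.linalg.norm(pin-kn), 'jig',w2j(pin),w2j(kn))
d=pin-kn; print('theta0',YAW-np.arctan2(d[1],d[0]), 'edge',YAW-np.arctan2(*(o1-o2)[::-1]))
pt=onz('side',(245+158/14-.5,210+125/14-.5),.0605)[:2]*1000;print('pintop',pt)
f=mk(265,205)
pin=away(f(392,322),6); kn=away(f(185,475),3.75)
d=pin-kn; print('pin',pin,'knob',kn,np.linalg.norm(d),'theta1',YAW-np.arctan2(d[1],d[0]),w2j(pin),w2j(kn))
a,b=f(178,490),f(480,262); d=b-a; print('edge',np.linalg.norm(d),YAW-np.arctan2(d[1],d[0]),dist(pin,a,b),dist(kn,a,b))
E
```

```text
width 11.6 11.6 len 55.714960670308336
pin [659.25713517 134.2899233 ] 6.5 knob [621.1554437  122.35869316] 4.4 39.92609604761194 jig [30.61861082 92.88580158] [-2.09599451 69.99808122]
theta0 -0.6104694113355639 edge -0.6637738357091342
pintop [658.18633508 131.16694818]
pin [614.52562795  85.07315602] knob [619.64359538 122.79411845] 38.06658110656974 theta1 1.3986524914168512 [ 2.85186965 32.45231745] [-3.66874118 69.956267  ]
edge 54.207393217927795 1.430643053834265 5.5 4.3
```

```bash
python3 - <<'E'
import cv2
a=cv2.imread('pics/top22.png')[193:219,288:326];cv2.imwrite('pics/t26.png',cv2.resize(a,None,fx=20,fy=20,interpolation=cv2.INTER_NEAREST))
E
```

```text
(no output)
```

View pics/t26.png

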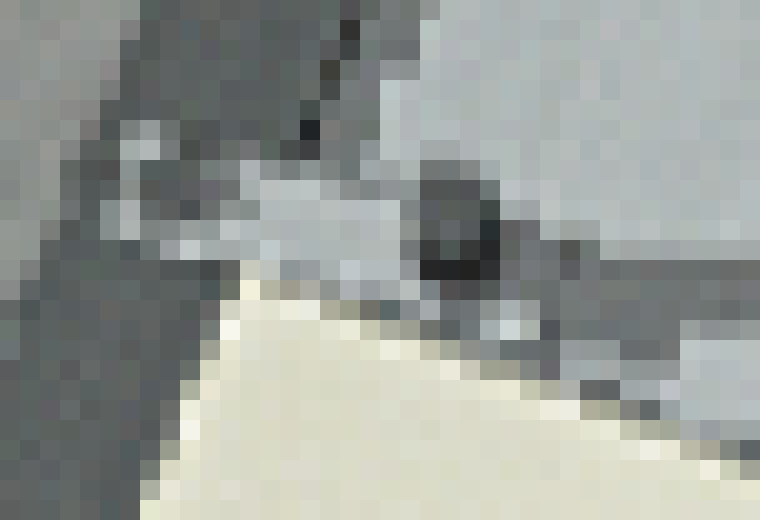

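```bash
python3 - <<'E'
import cv2
a=cv2.imread('pics/top22.png')[236:272,272:342];cv2.imwrite('pics/t27.png',cv2.resize(cv2.convertScaleAbs(a,alpha=1.6),None,fx=11,fy=11,interpolation=cv2.INTER_NEAREST))
E
```

```text
(no output)
```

View pics/t27.png

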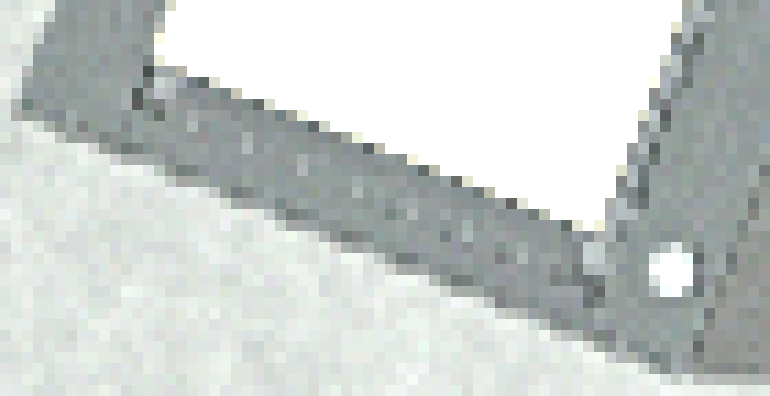

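Both views agree on two points. The tile sits at home, shifted left within its play. The latch bar is about 0.12 rad short of square and rests on the tile's far-left corner. I'll re-seat the tile (press, draw home, ease right) and then push the latch again.

```bash
python3 - <<'E'
from h import *
print(rel(np.r_[j2w(-45,0),70],YAW))
E
```

```text
(array([ 154. , -385.1,  413.8]), array([ 0.003, -0.001, -0.001]))
```

Emit:
{"fn": "arm_command", "kwargs": {
  "targets": [
    [255,0,-28,30,0,0,0],
    [255,0,-56,60,0,0,0],
    [255,0,-84,90,0,0,0],
    [255,5,-112,120,0,0,0],
    [255,10,-140,150,0,0,0],
    [255,15,-168,180,0,0,0],
    [255,20,-196,210,0,0,0],
    [255,30,-224,240,0,0,0],
    [255,40,-252,270,0,0,0],
    [255,50,-280,300,0,0,0]
  ]
}}

```text
time: 32.15
ee_pos: [0.4839, 0.1975, 0.1737]
eef_rot: [0.109, 0.699, -0.109, 0.699]
ft_force: [-0.1, -0.1, 0.4]
width: 0.0003
```

Emit:
{"fn": "arm_command", "kwargs": {
  "targets": [
    [255,10,-28,30,0,0,0],
    [255,20,-56,60,0,0,0],
    [255,40,-84,90,0,0,0],
    [255,60,-100,108,0,0,0],
    [255,80,-100,110,0,0,0],
    [255,90,-100,110,0,0,0],
    [255,90,-100,110,0,0,0]
  ]
}}

```text
time: 32.85
ee_pos: [0.5563, 0.0717, 0.0828]
eef_rot: [0.108, 0.699, -0.109, 0.698]
ft_force: [-0.8, -0.9, 1.1]
width: 0.0001
```

```bash
python3 - <<'E'
from h import *
st();print(rel(np.r_[j2w(-45,2),28],YAW))
E
```

```text
t 32.85 pos [556.3  71.7  82.8] jig [-48.6   2.1] F [-0.8 -0.9  1.1] w 0.1 zhead -0.308 q7 [-0.86  0.4   0.78  1.83 -0.32  1.05 -0.26]
[[-0.002, 0.303, 0.953], [-0.001, 0.953, -0.303], [-1.0, -0.002, -0.002]]
(array([54.8,  0. ,  3.7]), array([-0.001, -0.002,  0.002]))
```

Emit:
{"fn": "arm_command", "kwargs": {
  "targets": [
    [255,15,0,0,0,0,0],
    [255,30,0,0,0,0,0],
    [255,45,0,0,0,0,0],
    [255,52,0,0,0,0,0],
    [255,54,0,0,0,0,0],
    [255,54,0,0,0,0,0]
  ]
}}

```text
time: 33.45
ee_pos: [0.5572, 0.0731, 0.0298]
eef_rot: [0.108, 0.699, -0.108, 0.699]
ft_force: [-0.2, -0.0, -0.2]
width: 0.0002
```

Emit:
{"fn": "arm_command", "kwargs": {
  "targets": [
    [255,1,0,0,0,0,0],
    [255,2,0,0,0,0,0],
    [255,3,0,0,0,0,0],
    [255,3,0,0,0,0,0]
  ]
}}

```text
time: 33.85
ee_pos: [0.5572, 0.0732, 0.027]
eef_rot: [0.108, 0.699, -0.108, 0.699]
ft_force: [-0.3, 0.2, 0.1]
width: 0.0004
```

Emit:
{"fn": "arm_command", "kwargs": {
  "targets": [
    [255,1,0,0,0,0,0],
    [255,2,0,0,0,0,0],
    [255,3,0,0,0,0,0],
    [255,4,0,0,0,0,0],
    [255,4.5,0,0,0,0,0],
    [255,4.5,0,0,0,0,0]
  ]
}}

```text
time: 34.45
ee_pos: [0.5573, 0.0732, 0.0233]
eef_rot: [0.108, 0.699, -0.108, 0.699]
ft_force: [-6.1, -1.4, 14.1]
width: 0.0006
```

Emit:
{"fn": "arm_command", "kwargs": {
  "targets": [
    [255,0.3,-0.5,-0.7,0,0,0],
    [255,0.6,-1,-1.5,0,0,0],
    [255,1,-1.5,-2.2,0,0,0],
    [255,1,-2,-2.2,0,0,0]
  ]
}}

```text
time: 34.85
ee_pos: [0.5572, 0.0731, 0.0234]
eef_rot: [0.109, 0.697, -0.107, 0.701]
ft_force: [3.0, 4.0, 11.0]
width: 0.0005
```

Emit:
{"fn": "arm_command", "kwargs": {
  "targets": [
    [255,0.3,-0.5,-0.7,0,0,0],
    [255,0.5,-1,-1.3,0,0,0],
    [255,0.5,-1,-1.3,0,0,0]
  ]
}}

```text
time: 35.15
ee_pos: [0.557, 0.0731, 0.0234]
eef_rot: [0.109, 0.696, -0.106, 0.702]
ft_force: [8.2, 4.3, 10.1]
width: 0.0004
```

Emit:
{"fn": "arm_command", "kwargs": {
  "targets": [
    [255,0.4,-0.7,-0.5,0,0,0],
    [255,0.8,-1.5,-1,0,0,0],
    [255,1,-2,-1,0,0,0],
    [255,1,-2,-1,0,0,0]
  ]
}}

```text
time: 35.55
ee_pos: [0.557, 0.0729, 0.0233]
eef_rot: [0.109, 0.695, -0.105, 0.703]
ft_force: [9.7, 8.9, 14.3]
width: 0.0004
```

Emit:
{"fn": "arm_command", "kwargs": {
  "targets": [
    [255,0.2,-0.7,-0.5,0,0,0],
    [255,0.4,-1.5,-1,0,0,0],
    [255,0.4,-2,-1,0,0,0],
    [255,0.4,-2,-1,0,0,0]
  ]
}}

```text
time: 35.95
ee_pos: [0.556, 0.072, 0.0233]
eef_rot: [0.11, 0.695, -0.104, 0.703]
ft_force: [11.2, 10.8, 15.0]
width: 0.0004
```

```bash
python3 - <<'E'
from h import *
st()
im=camera('side'); cv2.imwrite("pics/side28z.png",cv2.resize(im[190:300,250:400,::-1],None,fx=5,fy=5,interpolation=cv2.INTER_CUBIC))
E
```

```text
t 35.95 pos [556.   72.   23.3] jig [-49.    2.3] F [11.2 10.8 15. ] w 0.4 zhead -0.304 q7 [-0.81  0.47  0.73  1.88 -0.39  0.93 -0.2 ]
[[0.012, 0.299, 0.954], [0.006, 0.954, -0.299], [-1.0, 0.009, 0.01]]
```

View pics/side28z.png

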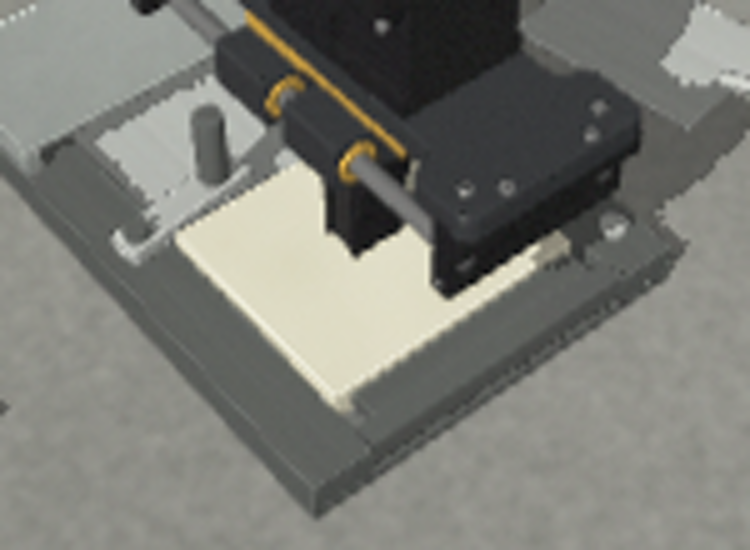

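Emit:
{"fn": "arm_command", "kwargs": {
  "targets": [
    [255,0.2,-0.7,-0.5,0,0,0],
    [255,0.2,-1.4,-1,0,0,0],
    [255,0.2,-2,-1.5,0,0,0],
    [255,-1,-2,-1.5,0,0,0],
    [255,-2,-2,-1.5,0,0,0],
    [255,-5,-2,-1.5,0,0,0],
    [255,-20,-2,-1.5,0,0,0],
    [255,-50,-2,-1.5,0,0,0],
    [255,-55,-2,30,0,0,0],
    [255,-55,0,60,0,0,0]
  ]
}}

```text
time: 37.0
ee_pos: [0.6082, 0.0503, 0.077]
eef_rot: [0.108, 0.698, -0.107, 0.7]
ft_force: [0.3, 0.3, 0.5]
width: 0.0003
```

Emit:
{"fn": "arm_command", "kwargs": {
  "targets": [
    [255,0,10,25,0,0,0],
    [255,0,30,35,0,0,0],
    [255,0,30,35,0,0,0]
  ]
}}

```text
time: 37.3
ee_pos: [0.6506, 0.0701, 0.0747]
eef_rot: [0.107, 0.699, -0.107, 0.699]
ft_force: [-0.3, -0.2, 0.2]
width: 0.0004
```

```bash
python3 - <<'E'
from h import *
st(); print(rel(np.r_[j2w(30,34),44],YAW))
E
```

```text
t 37.3 pos [650.6  70.1  74.7] jig [41.8 29.1] F [-0.3 -0.2  0.2] w 0.4 zhead -0.304 q7 [-0.7   0.61  0.73  1.57 -0.43  1.13 -0.18]
[[0.0, 0.299, 0.954], [0.0, 0.954, -0.299], [-1.0, 0.0, 0.0]]
(array([ 30.7,   5. , -11.7]), array([ 0.003,  0.   , -0.   ]))
```

Emit:
{"fn": "arm_command", "kwargs": {
  "targets": [
    [255,10,2,-6,0,0,0],
    [255,20,2,-10,0,0,0],
    [255,30,2,-10,0,0,0],
    [255,31,2,-13,0,0,0],
    [255,31,2,-16,0,0,0],
    [255,31,2,-19,0,0,0],
    [255,31,2,-19,0,0,0]
  ]
}}

```text
time: 38.0
ee_pos: [0.6318, 0.0759, 0.044]
eef_rot: [0.108, 0.699, -0.108, 0.699]
ft_force: [-0.5, -0.4, -0.9]
width: 0.0007
```

```bash
python3 - <<'E'
from h import *
st()
E
```

```text
t 38.0 pos [631.8  75.9  44. ] jig [22.1 29. ] F [-0.5 -0.4 -0.9] w 0.7 zhead -0.306 q7 [-0.72  0.6   0.72  1.65 -0.44  1.06 -0.18]
[[0.0, 0.301, 0.954], [0.0, 0.954, -0.301], [-1.0, 0.001, 0.0]]
```

Emit:
{"fn": "arm_command", "kwargs": {
  "targets": [
    [255,0,1,-1,0,0,0],
    [255,0,2,-2,0,0,0],
    [255,0,2,-3,0,0,0],
    [255,0,2,-3,0,0,0]
  ]
}}

```text
time: 38.4
ee_pos: [0.6302, 0.0787, 0.0438]
eef_rot: [0.108, 0.698, -0.108, 0.699]
ft_force: [3.5, -0.5, -2.2]
width: 0.0004
```

Emit:
{"fn": "arm_command", "kwargs": {
  "targets": [
    [255,0,0,-1,0,0,0],
    [255,0,0,-1,0,0,0],
    [255,0,0,-1,0,0,0]
  ]
}}

```text
time: 38.7
ee_pos: [0.6294, 0.0787, 0.0438]
eef_rot: [0.108, 0.698, -0.108, 0.699]
ft_force: [4.9, -0.2, -1.0]
width: 0.0004
```

Emit:
{"fn": "arm_command", "kwargs": {
  "targets": [
    [255,0,0,-1,0,0,0],
    [255,0,0,-1,0,0,0],
    [255,0,0,-1,0,0,0]
  ]
}}

```text
time: 39.0
ee_pos: [0.6288, 0.0788, 0.0439]
eef_rot: [0.108, 0.698, -0.108, 0.7]
ft_force: [7.2, -0.5, -2.4]
width: 0.0004
```

Emit:
{"fn": "arm_command", "kwargs": {
  "targets": [
    [255,0,0,-1,0,0,0],
    [255,0,0,-1,0,0,0],
    [255,0,0,-1,0,0,0]
  ]
}}

```text
time: 39.3
ee_pos: [0.6283, 0.0789, 0.0439]
eef_rot: [0.108, 0.698, -0.108, 0.7]
ft_force: [9.9, -0.7, -4.3]
width: 0.0007
```

```bash
python3 - <<'E'
from h import *
st()
E
```

```text
t 39.3 pos [628.3  78.9  43.9] jig [17.9 30.7] F [ 9.9 -0.7 -4.3] w 0.7 zhead -0.306 q7 [-0.73  0.6   0.72  1.66 -0.44  1.05 -0.19]
[[0.003, 0.302, 0.953], [-0.001, 0.953, -0.302], [-1.0, 0.0, 0.003]]
```

Emit:
{"fn": "arm_command", "kwargs": {
  "targets": [
    [255,0,0,3,0,0,0],
    [255,0,0,8,0,0,0],
    [255,0,0,12,0,0,0],
    [255,-20,0,12,0,0,0],
    [255,-50,0,12,0,0,0],
    [255,-85,0,12,0,0,0],
    [255,-120,0,12,0,0,0],
    [255,-140,40,-10,0,0,0],
    [255,-140,70,-45,0,0,0],
    [255,-140,100,-80,0,0,0]
  ]
}}

```text
time: 40.3
ee_pos: [0.5802, 0.2, 0.1841]
eef_rot: [0.108, 0.699, -0.108, 0.699]
ft_force: [0.9, 1.9, -0.5]
width: 0.0007
```

Emit:
{"fn": "arm_command", "kwargs": {
  "targets": [
    [255,0,28,-30,0,0,0],
    [255,0,56,-60,0,0,0],
    [255,0,84,-90,0,0,0],
    [255,0,112,-120,0,0,0],
    [255,0,140,-150,0,0,0],
    [255,0,168,-180,0,0,0],
    [255,0,196,-210,0,0,0],
    [255,0,224,-240,0,0,0],
    [255,0,250,-265,0,0,0],
    [255,0,260,-275,0,0,0]
  ]
}}

```text
time: 41.3
ee_pos: [0.3934, 0.5333, 0.1828]
eef_rot: [0.106, 0.7, -0.106, 0.699]
ft_force: [-0.4, 1.0, 0.1]
width: 0.0
```

```bash
python3 - <<'E'
from h import *
st()
im=camera('side')[:,:,::-1]; cv2.imwrite("pics/side29.png",im);cv2.imwrite("pics/s29.png",cv2.resize(im[205:245,265:310],None,fx=14,fy=14,interpolation=cv2.INTER_NEAREST))
im=camera('top')[:,:,::-1]; cv2.imwrite("pics/top29.png",im);cv2.imwrite("pics/t29.png",cv2.resize(im[193:219,288:326],None,fx=20,fy=20,interpolation=cv2.INTER_NEAREST))
E
```

```text
t 41.3 pos [393.4 533.3 182.8] jig [-343.4  392.9] F [-0.4  1.   0.1] w 0.0 zhead -0.301 q7 [-1.47  0.5   0.65  1.43 -0.31  1.31 -1.09]
[[-0.002, 0.296, 0.955], [0.0, 0.955, -0.296], [-1.0, -0.0, -0.002]]
```

View pics/s29.png

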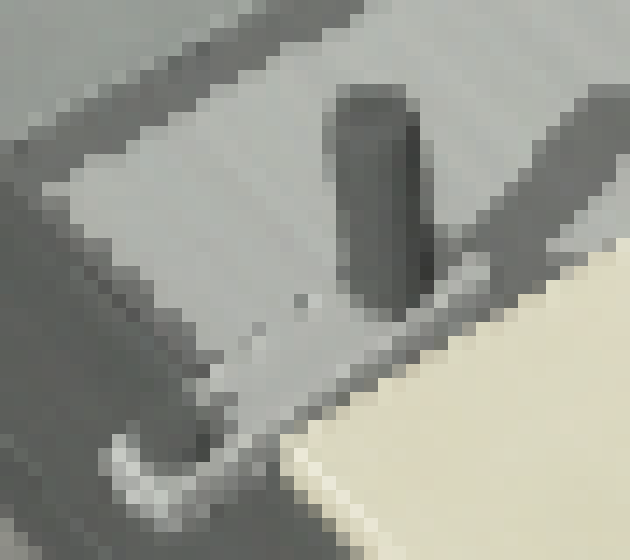

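View pics/t29.png

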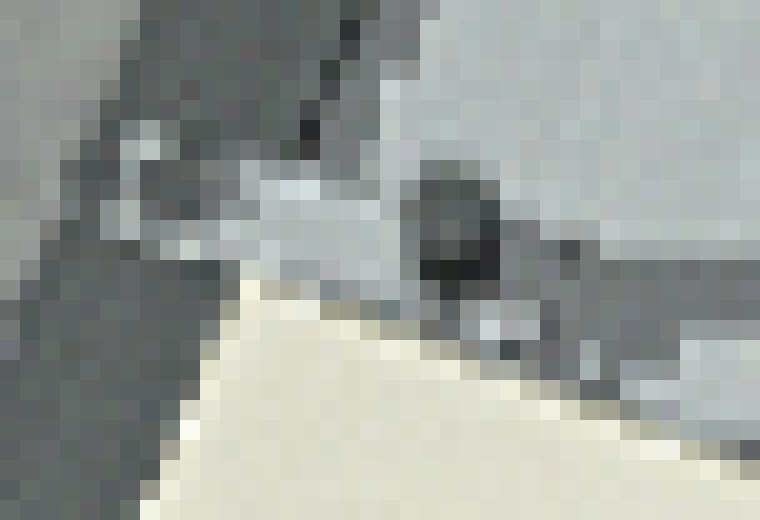

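```bash
python3 - <<'E'
from h import *
from scipy import ndimage
# pin pixel segmentation: dark blob; print top-end centroid candidates
i0t,i1t=[cv2.imread(f'pics/top{k}.png') for k in(0,29)]; i0s,i1s=[cv2.imread(f'pics/side{k}.png') for k in(0,29)]
def z(im,x,y,w,h,n,f=16): cv2.imwrite(n,cv2.resize(cv2.convertScaleAbs(im[y:y+h,x:x+w],alpha=1.7),None,fx=f,fy=f,interpolation=cv2.INTER_NEAREST))
a=[im[y:y+18,x:x+18] for im,x,y in((i0t,285,180),(i1t,302,196),(i0s,247,213),(i1s,283,208))]
big=np.hstack([cv2.resize(cv2.convertScaleAbs(q,alpha=1.6),None,fx=11,fy=11,interpolation=cv2.INTER_NEAREST) for q in a]); cv2.imwrite('pics/pins.png',big)
E
```

```text
(no output)
```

View pics/pins.png

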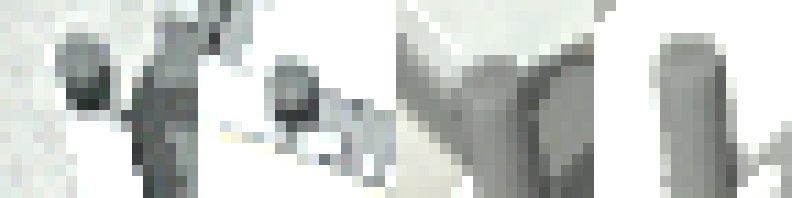

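```bash
python3 - <<'E'
from h import *
for n,a,b in(('top',(291.95,184.8),(310.3,202.8)),('side',(255.5,219),(291.2,212.3))):
    for da in((0,0),(.5,0),(0,.5)):
        A=onz(n,np.add(a,da),.0605)[:2]*1000;B=onz(n,b,.0605)[:2]*1000;d=B-A;L=np.linalg.norm(d)
        D=2*np.arcsin(min(1,L/76)); phm=np.arctan2(d[1],d[0])+np.pi/2
        for yaw in(-.30,-.31): print(n,A.round(1),B.round(1),'L',L.round(1),'th0',round(yaw-phm-D/2,3),'th1',round(yaw-phm+D/2,3),'pivot',(((A+B)/2)-38*np.cos(D/2)*np.array([np.cos(phm),np.sin(phm)])).round(1))
E
```

```text
top [660.5 132.3] [617.5  83.1] L 65.3 th0 -0.616 th1 1.453 pivot [624.4 120.5]
top [660.5 132.3] [617.5  83.1] L 65.3 th0 -0.626 th1 1.443 pivot [624.4 120.5]
top [660.6 131.1] [617.5  83.1] L 64.5 th0 -0.58 th1 1.445 pivot [624.  120.6]
top [660.6 131.1] [617.5  83.1] L 64.5 th0 -0.59 th1 1.435 pivot [624.  120.6]
top [659.2 132.2] [617.5  83.1] L 64.4 th0 -0.607 th1 1.416 pivot [623.  120.7]
top [659.2 132.2] [617.5  83.1] L 64.4 th0 -0.617 th1 1.406 pivot [623.  120.7]
side [657.7 132.5] [614.2  84.6] L 64.7 th0 -0.581 th1 1.456 pivot [621.2 122. ]
side [657.7 132.5] [614.2  84.6] L 64.7 th0 -0.591 th1 1.446 pivot [621.2 122. ]
side [656.9 132. ] [614.2  84.6] L 63.8 th0 -0.563 th1 1.431 pivot [620.2 122.1]
side [656.9 132. ] [614.2  84.6] L 63.8 th0 -0.573 th1 1.421 pivot [620.2 122.1]
side [656.9 133.5] [614.2  84.6] L 64.9 th0 -0.604 th1 1.441 pivot [620.6 122.1]
side [656.9 133.5] [614.2  84.6] L 64.9 th0 -0.614 th1 1.431 pivot [620.6 122.1]
```

```bash
python3 - <<'E'
import cv2,numpy as np
a=[cv2.imread(f'pics/top{k}.png')[195:262,285:352] for k in(22,29)]
cv2.imwrite('pics/t30.png',np.hstack([cv2.resize(cv2.convertScaleAbs(q,alpha=1.4),None,fx=5.9,fy=8,interpolation=cv2.INTER_NEAREST) for q in a]))
E
```

```text
(no output)
```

View pics/t30.png

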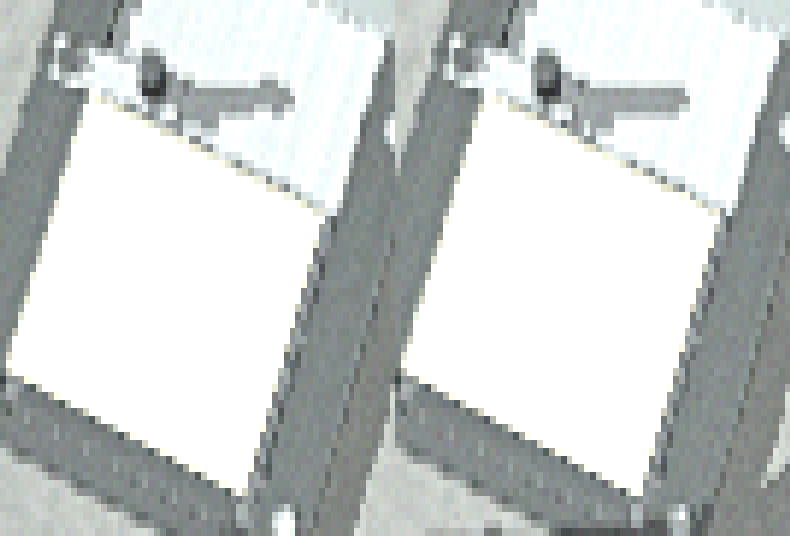

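The pin bearing is about 1.44 rad in both views, and it gained about 0.01 after the tile moved slightly right. So the bar is resting on the tile's corner. I'll ease the tile right within its play, without pulling it, and then press the latch once more.

```bash
python3 - <<'E'
from h import *
print(rel(np.r_[j2w(-50,2),75],YAW))
E
```

```text
(array([ 108.1, -390.8,  289.5]), array([ 0.005, -0.001,  0.001]))
```

Emit:
{"fn": "arm_command", "kwargs": {
  "targets": [
    [255,0,-36,26,0,0,0],
    [255,0,-72,53,0,0,0],
    [255,0,-108,80,0,0,0],
    [255,5,-144,107,0,0,0],
    [255,10,-180,134,0,0,0],
    [255,15,-216,160,0,0,0],
    [255,25,-252,187,0,0,0],
    [255,35,-288,214,0,0,0],
    [255,45,-324,241,0,0,0],
    [255,60,-360,268,0,0,0]
  ]
}}

```text
time: 42.4
ee_pos: [0.5444, 0.1016, 0.1239]
eef_rot: [0.109, 0.698, -0.108, 0.699]
ft_force: [0.1, 0.2, 0.8]
width: 0.0005
```

Emit:
{"fn": "arm_command", "kwargs": {
  "targets": [
    [255,20,-28,18,0,0,0],
    [255,50,-34,22,0,0,0],
    [255,80,-34,22,0,0,0],
    [255,80,-34,22,0,0,0]
  ]
}}

```text
time: 42.8
ee_pos: [0.5518, 0.0635, 0.0407]
eef_rot: [0.108, 0.701, -0.11, 0.697]
ft_force: [-0.6, 0.7, -0.5]
width: 0.0007
```

```bash
python3 - <<'E'
from h import *
st()
E
```

```text
t 42.8 pos [551.8  63.5  40.7] jig [-50.4  -7. ] F [-0.6  0.7 -0.5] w 0.7 zhead -0.31 q7 [-0.84  0.46  0.79  1.87 -0.38  0.98 -0.2 ]
[[-0.006, 0.305, 0.952], [-0.002, 0.952, -0.305], [-1.0, -0.004, -0.005]]
```

Emit:
{"fn": "arm_command", "kwargs": {
  "targets": [
    [255,6,0,0,0,0,0],
    [255,11,0,0,0,0,0],
    [255,14,0,0,0,0,0],
    [255,14,0,0,0,0,0]
  ]
}}

```text
time: 43.2
ee_pos: [0.5547, 0.0669, 0.0299]
eef_rot: [0.108, 0.699, -0.107, 0.699]
ft_force: [-0.1, 0.5, 0.5]
width: 0.0002
```

Emit:
{"fn": "arm_command", "kwargs": {
  "targets": [
    [255,1,0,0,0,0,0],
    [255,2,0,0,0,0,0],
    [255,3,0,0,0,0,0],
    [255,3,0,0,0,0,0]
  ]
}}

```text
time: 43.6
ee_pos: [0.5546, 0.0666, 0.0265]
eef_rot: [0.108, 0.699, -0.108, 0.699]
ft_force: [0.1, -0.9, 0.6]
width: 0.0004
```

Emit:
{"fn": "arm_command", "kwargs": {
  "targets": [
    [255,1,0,0,0,0,0],
    [255,2,0,0,0,0,0],
    [255,3,0,0,0,0,0],
    [255,4,0,0,0,0,0],
    [255,4,0,0,0,0,0]
  ]
}}

```text
time: 44.1
ee_pos: [0.5547, 0.0666, 0.0233]
eef_rot: [0.108, 0.699, -0.108, 0.699]
ft_force: [-5.5, 0.3, 12.2]
width: 0.0007
```

Emit:
{"fn": "arm_command", "kwargs": {
  "targets": [
    [255,0,-0.7,-0.5,0,0,0],
    [255,0.2,-1.4,-1,0,0,0],
    [255,0.3,-2,-1,0,0,0],
    [255,0.3,-2,-1,0,0,0]
  ]
}}

```text
time: 44.5
ee_pos: [0.5546, 0.0665, 0.0235]
eef_rot: [0.108, 0.698, -0.106, 0.7]
ft_force: [0.5, 4.7, 8.8]
width: 0.0005
```

Emit:
{"fn": "arm_command", "kwargs": {
  "targets": [
    [255,0,-1,0,0,0,0],
    [255,0,-2,0,0,0,0],
    [255,0,-3,0,0,0,0],
    [255,0,-3,0,0,0,0]
  ]
}}

```text
time: 44.9
ee_pos: [0.554, 0.0646, 0.0235]
eef_rot: [0.109, 0.698, -0.106, 0.7]
ft_force: [1.8, 7.0, 7.8]
width: 0.0004
```

Emit:
{"fn": "arm_command", "kwargs": {
  "targets": [
    [255,-1,0,0,0,0,0],
    [255,-2,0,0,0,0,0],
    [255,-5,0,0,0,0,0],
    [255,-20,0,0,0,0,0],
    [255,-50,0,0,0,0,0],
    [255,-55,2,30,0,0,0],
    [255,-55,5,60,0,0,0],
    [255,-55,20,85,0,0,0],
    [255,-55,34,92,0,0,0],
    [255,-55,34,92,0,0,0]
  ]
}}

```text
time: 45.9
ee_pos: [0.6512, 0.0681, 0.0777]
eef_rot: [0.107, 0.699, -0.107, 0.699]
ft_force: [-0.5, 0.2, -0.4]
width: 0.0004
```

```bash
python3 - <<'E'
from h import *
st(); print(rel(np.r_[j2w(25,31),44],YAW))
E
```

```text
t 45.9 pos [651.2  68.1  77.7] jig [43.  27.4] F [-0.5  0.2 -0.4] w 0.4 zhead -0.304 q7 [-0.72  0.61  0.76  1.57 -0.45  1.14 -0.16]
[[0.001, 0.3, 0.954], [-0.0, 0.954, -0.3], [-1.0, -0.0, 0.001]]
(array([ 33.7,   3.7, -18. ]), array([0.003, 0.001, 0.   ]))
```

Emit:
{"fn": "arm_command", "kwargs": {
  "targets": [
    [255,12,3,-5,0,0,0],
    [255,24,3,-10,0,0,0],
    [255,33,3,-12,0,0,0],
    [255,33,3,-16,0,0,0],
    [255,33,3,-20,0,0,0],
    [255,33,3,-22,0,0,0],
    [255,33,3,-22,0,0,0]
  ]
}}

```text
time: 46.6
ee_pos: [0.63, 0.0766, 0.0448]
eef_rot: [0.108, 0.699, -0.107, 0.699]
ft_force: [0.2, 0.1, 0.6]
width: 0.0004
```

Emit:
{"fn": "arm_command", "kwargs": {
  "targets": [
    [255,0,0,-1,0,0,0],
    [255,0,0,-2,0,0,0],
    [255,0,0,-3,0,0,0],
    [255,0,0,-3,0,0,0]
  ]
}}

```text
time: 47.0
ee_pos: [0.6284, 0.0767, 0.0448]
eef_rot: [0.108, 0.698, -0.108, 0.7]
ft_force: [5.8, -0.8, -1.7]
width: 0.0006
```

Emit:
{"fn": "arm_command", "kwargs": {
  "targets": [
    [255,0,0,-1,0,0,0],
    [255,0,0,-2,0,0,0],
    [255,0,0,-2,0,0,0]
  ]
}}

```text
time: 47.3
ee_pos: [0.6274, 0.0768, 0.045]
eef_rot: [0.108, 0.697, -0.108, 0.701]
ft_force: [10.6, -3.2, -4.0]
width: 0.0007
```

```bash
python3 - <<'E'
from h import *
st()
E
```

```text
t 47.3 pos [627.4  76.8  45. ] jig [17.6 28.5] F [10.6 -3.2 -4. ] w 0.7 zhead -0.307 q7 [-0.75  0.6   0.75  1.66 -0.46  1.05 -0.17]
[[0.005, 0.302, 0.953], [-0.001, 0.953, -0.302], [-1.0, 0.0, 0.005]]
```

The latch stalls at the same place at 11 N, so it goes no further. I'll retreat and make the final check.

Emit:
{"fn": "arm_command", "kwargs": {
  "targets": [
    [255,0,0,3,0,0,0],
    [255,0,0,8,0,0,0],
    [255,0,0,12,0,0,0],
    [255,-20,0,12,0,0,0],
    [255,-50,0,12,0,0,0],
    [255,-85,0,12,0,0,0],
    [255,-120,0,12,0,0,0],
    [255,-140,40,-10,0,0,0],
    [255,-140,70,-45,0,0,0],
    [255,-140,100,-80,0,0,0]
  ]
}}

```text
time: 48.3
ee_pos: [0.5786, 0.1985, 0.1848]
eef_rot: [0.108, 0.699, -0.108, 0.699]
ft_force: [0.4, 1.1, -0.6]
width: 0.0004
```

Emit:
{"fn": "arm_command", "kwargs": {
  "targets": [
    [255,0,28,-30,0,0,0],
    [255,0,56,-60,0,0,0],
    [255,0,84,-90,0,0,0],
    [255,0,112,-120,0,0,0],
    [255,0,140,-150,0,0,0],
    [255,0,168,-180,0,0,0],
    [255,0,196,-210,0,0,0],
    [255,0,224,-240,0,0,0],
    [255,0,240,-255,0,0,0],
    [255,0,240,-255,0,0,0]
  ]
}}

```text
time: 49.3
ee_pos: [0.4055, 0.5062, 0.1835]
eef_rot: [0.106, 0.7, -0.106, 0.699]
ft_force: [-0.2, -0.1, -0.3]
width: 0.0005
```

```bash
python3 - <<'E'
from h import *
st()
im=camera('side')[:,:,::-1]; cv2.imwrite("pics/side31.png",im)
t=camera('top')[:,:,::-1]; cv2.imwrite("pics/top31.png",t)
a=cv2.resize(im[190:300,255:365],None,fx=3.6,fy=4,interpolation=cv2.INTER_CUBIC);b=cv2.resize(t[170:280,270:380],None,fx=3.6,fy=4,interpolation=cv2.INTER_CUBIC)
cv2.imwrite('pics/f31.png',np.hstack([a,b]))
E
```

```text
t 49.3 pos [405.5 506.2 183.5] jig [-323.7  370.7] F [-0.2 -0.1 -0.3] w 0.5 zhead -0.3 q7 [-1.48  0.47  0.71  1.48 -0.31  1.31 -1.04]
[[-0.001, 0.296, 0.955], [-0.0, 0.955, -0.296], [-1.0, -0.001, -0.001]]
```

View pics/f31.png

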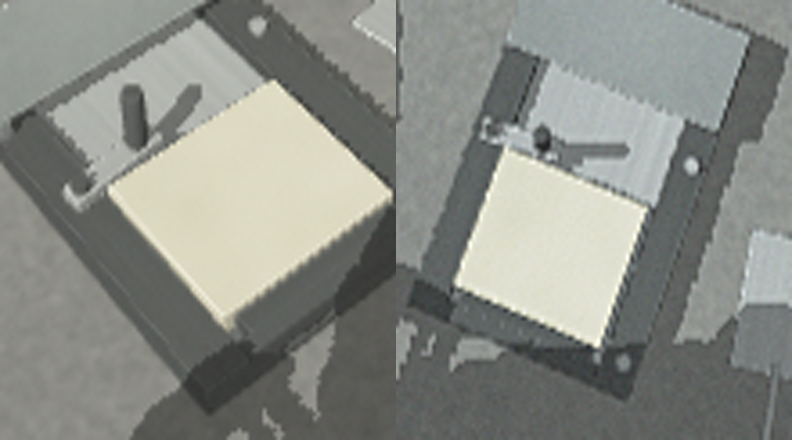

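View pics/top31.png

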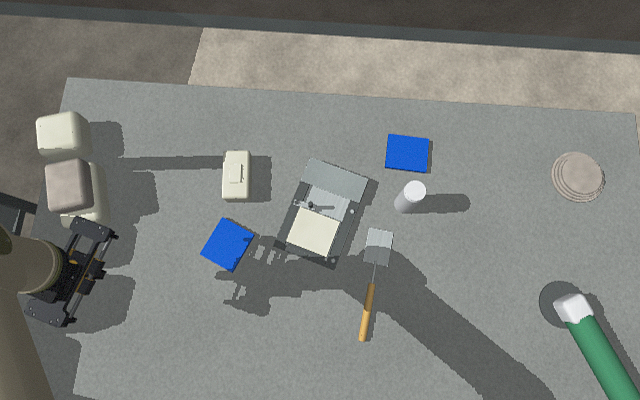

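```bash
python3 -c "
from bench import close_job
print(close_job())"
```

```text
the job is handed in; nothing more can be done
None
```

I handed the job in at about 49 s. The tile is home and the latch is across behind it, but the latch measures about 0.13 rad short of the stated 1.57.

**Tile:** I pressed on it with shut fingers, at readings of about 6–17.5 N and never near 25 N. I drew it along the channel until it had pushed the sliding bar back against the stop. Its far edge measures about jig x = -7 to -9 mm, against -7 mm for home. No gap as wide as a pixel (about 2.4 mm) shows behind the bar. The tile looks whole, and a second pull of up to about 12 N toward home moved it less than 1 mm.

**Latch:** I swung it by the pin, then pushed the pin with shut fingers until it stalled. It stopped at the same place each time, with 8.5 to 12 N on the pin.

**Where the checks disagree:** The last measurement of the pin's bearing, taken before the final push, gave about 1.44 ± 0.03 rad in both views. The bar seems to rest on the tile's far-left corner instead of standing 3 mm clear. By the given sizes (pivot at x = -2, bar 14 mm wide, home tile edge at x = -7), the bar would meet the home tile at about that angle. Re-seating the tile and easing it to the right gained only about 0.01 rad. I did not force the latch further against the plaster.

**Bystanders:** The can, mould, scraper and look-alike tiles look unmoved in the last top picture. The arm was clear of everything when I handed in.

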